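Change over the test cassettes under the swing-arm magnifier

TASK

Get the next tests ready to read: swing the ring magnifier well aside, throw the read cassette with the orange grip into the yellow waste tub, slide the incubator's window right open, lay every blue-grip cassette from it flat on the white reading plate, side by side, result side up and lengthwise towards the post, and slide the window fully shut. Then swing the magnifier back so that its lens is centred over the plate and set it level, parallel to the plate. Keep your fingers off the glass and leave the other things on the bench where they are.

Things in the scene. Friction and masses are not known exactly. Their poses are not given: they have to be found in the camera images.
- reader: reading stand standing fixed on the bench, place and yaw vary: grey base slab 370 x 220 mm (own x from -100 to +270 mm, top 12 mm above the bench) carrying a white reading plate, a round post, and on the post a ring magnifier on a swing arm. Origin: on the bench under the centre of the white plate; own x points away from the reader's side, from plate to post; y to the left; z up
- plate (a point): centre of the top face of the white reading plate (130 mm along the stand's x, 210 mm along its y, top 20 mm above the bench; grey lines mark three places side by side at y = -58, 0, +58 mm); axes parallel to the stand's
- swivel (a joint): swivel of the magnifier's arm about the upright post, rad, friction-held (about 0.4 N m), range -1.5 to 1.5: 0 = arm straight over the plate towards the stand's -x with the lens centre right above the plate's centre; positive swings the head to the stand's +y (left, away from the incubator). At 1.1 or more the head leaves the plate free from above
- tilt (a joint): tilt of the magnifier head about the level hinge at the arm's end, rad, friction-held (about 0.7 N m, so 3 to 6 N at the handle), range -0.6 to 1.0: 0 = lens level, parallel to the plate; positive = handle side raised. The head stays where it is left
- post_top (a point): point on the swivel axis (post axis, 180 mm from the plate's centre along the stand's +x), at the arm's height, 185 mm above the bench
- tilt_hinge (a point): middle of the tilt hinge axis, 100 mm from the post axis along the arm, 185 mm above the bench (the axis is level and square to the arm). The white ring head, 144 mm across and 24 mm thick, has its centre 80 mm farther out
- handle (a point): grip point on the magnifier's handle, a round black stalk 14 mm thick and 60 mm long that sticks out of the ring on the side away from the post; the point lies on the stalk's axis 185 mm from the tilt hinge, in line with hinge and lens centre (105 mm beyond the lens centre), 25 mm from the stalk's tip; own x along the stalk, towards the hinge
- lens: glass lens 117 mm across in the middle of the ring head; origin at its centre, 180 mm from the post axis; own z is the lens axis
- incubator: white dry incubator standing fixed on the bench, place and yaw vary: 320 mm long (own x from -83 to +238 mm), 280 mm wide, 75 mm high. In front an open-topped chamber, 150 x 264 mm inside, walls 8 mm thick rising 30 mm above its flat aluminium bed; behind it a closed deck. Origin: on the bench under the chamber's centre; own x from the front (control panel) to the back deck
- bed (a point): centre of the chamber's bed, 45 mm above the bench; the cassettes lie on it
- window (a joint): travel (m) of the incubator's clear sliding window, 160 x 266 x 5 mm, its top 82 mm above the bench: 0 = fully shut over the chamber, 0.15 = fully open, slid along the incubator's +x over the back deck; about 1.5 N of friction
- window_grip (a point): grip point in the middle of the window's upright blue handle bar (12 mm thick along the incubator's x, 80 mm long along its y, top 115 mm above the bench); the point is 102 mm above the bench and moves with the window
- old_test: flat rigid test cassette 94 mm long (own x), 10 mm thick, 30 g: a white body 60 x 36 mm with a result window (pale strip, two red lines) on top and, at its -x end, a narrower ribbed thumb grip 34 mm long and 18 mm wide (its middle 30 mm from the origin), orange: the cassette that has been read already, left lying on the reading plate. Origin: centre of the underside, halfway along the 94 mm; own z out of the result side
- waste: yellow open waste tub, fixed, 130 mm (x) x 150 mm (y), 85 mm high, walls and floor 4 mm; origin at the centre of its underside
- test1: flat rigid test cassette 94 mm long (own x), 10 mm thick, 30 g: a white body 60 x 36 mm with a result window (pale strip, two red lines) on top and, at its -x end, a narrower ribbed thumb grip 34 mm long and 18 mm wide (its middle 30 mm from the origin), blue: two or three of these lie result side up in the incubator at the start, thumb grip towards its front (absent ones read None). Origin: centre of the underside, halfway along the 94 mm; own z out of the result side
- test2: flat rigid test cassette 94 mm long (own x), 10 mm thick, 30 g: a white body 60 x 36 mm with a result window (pale strip, two red lines) on top and, at its -x end, a narrower ribbed thumb grip 34 mm long and 18 mm wide (its middle 30 mm from the origin), blue: two or three of these lie result side up in the incubator at the start, thumb grip towards its front (absent ones read None). Origin: centre of the underside, halfway along the 94 mm; own z out of the result side
- test3: flat rigid test cassette 94 mm long (own x), 10 mm thick, 30 g: a white body 60 x 36 mm with a result window (pale strip, two red lines) on top and, at its -x end, a narrower ribbed thumb grip 34 mm long and 18 mm wide (its middle 30 mm from the origin), blue: two or three of these lie result side up in the incubator at the start, thumb grip towards its front (absent ones read None). Origin: centre of the underside, halfway along the 94 mm; own z out of the result side
- reagent: bystander, leave where it is: pink-brown reagent bottle 150 mm high, 68 mm across; origin at its underside
- dropper: bystander, leave where it is: amber dropper bottle 85 mm high, 40 mm across; origin at its underside
- pipette: bystander, leave where it is: pipette lying on the bench, about 210 mm long; origin at its underside
- timer: bystander, leave where it is: flat white timer 65 x 65 x 18 mm; origin at its underside
- tube_rack: bystander, leave where it is: aluminium rack 60 x 190 mm, 100 mm high, with red-capped tubes; origin at its underside
- kit_box: bystander, leave where it is: green box 90 x 140 x 60 mm; origin at its underside
- swab_box: bystander, leave where it is: cardboard box 110 x 80 x 75 mm; origin at its underside

How it is judged:
By the outcome, as a careful person would: the job done as asked, in the order asked, and still so for the second after the job is handed in, with the robot touching nothing.
Of test1, test2, test3 only 2 to 3 are there at a start; the rules pass over those that are not, and their reading is None.
At some moment in a run one of test1, test2, test3, old_test may be knocked a few centimetres aside while the robot is not near it.
It also fails if it takes over 200 s, if anything falls off the work surface, if the arm or the gripper's body presses on something with over 40 N, if the wrist force passes 120 N, or if a joint passes its speed limit or range.

ROBOT

A 6-joint arm with a two-finger parallel gripper is mounted at the origin on the work surface. World frame = base frame: x ahead of the robot, y to its left, z up, the work surface at z = 0. Lengths are in m, angles in rad, forces in N, time in s.
With the tool pointing down it reaches from about 0.425 to 0.95 m from the base axis. Payload 3.5 kg.
Tool frame: the origin (TCP) lies at the very end of the fingers, on their centre line; the grasp point (between the pads) lies 19 mm behind it (env.grasp_offset is the distance from the TCP to the grasp point, in m); z points along the fingers, y is the line along which they close (so a half turn about z gives the same grasp; the last joint's range is limited). The gripper opens to 85 mm and grips with 20 to 120 N. Pads are 22 mm wide; open, the fingers measure 114 mm over their backs; the gripper's body (76 mm by 85 mm) begins 54 mm behind the grasp point. The pads swing forward as they close: fully open they stand 13 mm farther back than shut.
Start: joints at [-1.398, 0.286, 1.577, -0, 1.279, -0.15], TCP at [0.214, -0.64, 0.196] pointing down, gripper open.
Joint ranges: [-2.77, 2.77], [-0.9, 2.22], [0.21, 2.48], [-1.53, 4.67], [0.24, 2.81], [-2.84, 2.84]. Speed limits (rad/s): [2.79, 2.79, 3.14, 3.14, 3.14, 3.14].

INTERFACE

Orientations are given as a 3x3 rotation matrix whose columns are the frame's x, y, z axes.
In Python, from cell import monitor, eyes, job, env gives the robot as it stands.
- The arm moves only by the tool servo_tool, never from a script. Its argument "motion" is a list of rows, each an object with "jaw": the opening, from 0 (shut) to 1 (fully open); "xyz": the shift along the tool's x, y, z normalised to -1 to 1, where 1 is 400 mm, a list of three; "twist": the turn, a rotation vector about the tool's x, y, z normalised to -1 to 1, where 1 is pi/2 rad, a list of three. A call has 1 to 12 rows; each row shifts and turns the commanded pose from where the row before left it, along the tool's axes as they then stand; what a row does not reach is not made up. A row lasts 1/10 s, in which the tool goes at most 50 mm and 8.59 degrees, less where a joint would pass 70% of its speed; a pose out of reach is approached as far as the arm can. A call with a number of a shift or a turn outside -1 to 1 is refused whole. A call with a gripper value outside its range is refused whole. The fingers move at their own pace and stop on an object; "grip_force" is the grip in N (left out, the last holds). Time passes only in rows, so rows that do not move let the fingers close. It gives the time, the measured TCP pose, the force, the opening and the grip force at its end, in the units of the state.
- monitor.sense(): the state, without advancing time (a new reading comes with each control period).
- eyes.grab_frame(name): name is "side" or "top" or "wrist"; returns a dict with "pixels" (384x512x3 uint8, red, green, blue), "K" (3x3 intrinsics, pixels), "R" (3x3) and "t" (3): a world point X has camera coordinates R X + t; the wrist camera has in their place "T_tool_cam" (4x4, takes a point from camera to tool coordinates, whose origin is the TCP and whose axes are the flange's). Camera axes: x right, y down, z forward; pixel columns grow to the right and rows downward; lengths in m; the calibration is good to about 2 mm. A picture is of the moment at which its call begins: read the wrist's pose just before it. There is no depth.
- job.close_job(): hands the job in; it is judged then, once.
The state is a dict: "time": time; "joint_pos": joint angles; "qvel": joint speeds; "joint_efforts": joint torques, N m; "ee_pos": TCP position; "ee_rot": TCP orientation; "ft_force": force on the tool from outside, world axes, zero at the start; "torque": the same for the moment, N m; "opening": finger opening in m; "grasp_force": force on a finger pad.
Only numpy, scipy, OpenCV 4.12 (cv2) and the standard library are available. Lean on these libraries where they do the work, as an engineer would, in place of code of your own. Each camera call takes 0.05 s, during which the arm holds its last target. There are 200 camera calls.

## Working session

There is one attempt and no reset: what is moved stays moved. The work goes in short steps, Python scripts to look and compute and a tool call to move; the robot and the scene stay as the last step left them, time stands still between calls to the robot, and variables do not carry over. Pictures are saved under pics/ and viewed, at most 14 in all, crops included, and the job is handed in when it is done.

Besides the shell and the picture viewer there is one more tool, called as name(argument=value, ...), one argument or row to a line, values as JSON. servo_tool: Moves the arm, as the interface text tells. Its arguments: {"type":"object","properties":{"motion":{"type":"array"},"grip_force":{"type":"number"}},"required":["motion"]}

```bash
ls; mkdir -p pics; python3 - <<'E'
from cell import monitor, eyes, job, env
import cv2,numpy as np
np.set_printoptions(precision=4,suppress=True)
s=monitor.sense()
print(s['time'],s['ee_pos'],s['ee_rot'],s['opening'])
for n in ('side','top'):
    f=eyes.grab_frame(n); cv2.imwrite(f'pics/{n}0.png',f['pixels'][:,:,::-1])
    print(n,f['K'],f['R'],f['t'])
f=eyes.grab_frame('wrist');print(f['K'],f['T_tool_cam']);cv2.imwrite('pics/w0.png',f['pixels'][:,:,::-1])
E
```

```text
pics
0.0 [ 0.214  -0.6394  0.195 ] [[ 0.9483  0.3172 -0.0004]
 [ 0.3172 -0.9483  0.0023]
 [ 0.0004 -0.0023 -1.    ]] 0.08534569774218409
side [[377.2042   0.     259.2921]
 [  0.     377.2042 189.4692]
 [  0.       0.       1.    ]] [[-0.9843 -0.1752  0.0235]
 [-0.1213  0.5731 -0.8104]
 [ 0.1285 -0.8005 -0.5854]] [0.5175 0.1744 1.5778]
top [[458.7593   0.     259.8818]
 [  0.     458.7593 188.2578]
 [  0.       0.       1.    ]] [[-0.0076 -0.9999 -0.0111]
 [-0.9834  0.0095 -0.181 ]
 [ 0.1811  0.0096 -0.9834]] [0.0225 0.5397 1.7417]
[[297.7182   0.     251.182 ]
 [  0.     297.7182 191.402 ]
 [  0.       0.       1.    ]] [[-0.0007 -0.9654 -0.2606  0.0663]
 [ 1.     -0.0007 -0.0001 -0.0008]
 [-0.0001 -0.2606  0.9654 -0.1783]
 [ 0.      0.      0.      1.    ]]
```

View pics/top0.png

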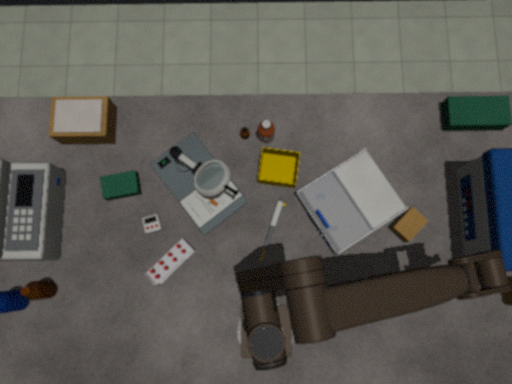

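View pics/side0.png

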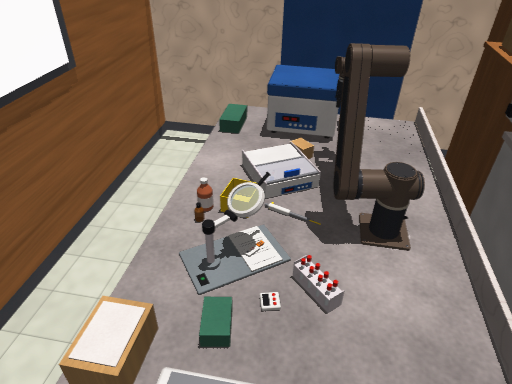

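The top view shows the reader at about (200,180), the incubator at (352,200), the waste tub at (278,167) and the orange-grip cassette near (212,201). The head is at (211,178). I'll enlarge it to pick corners.

```bash
python3 - <<'E'
import cv2
a=cv2.imread('pics/top0.png')
L=cv2.resize(a[128:238,145:252],None,fx=3.7,fy=5,interpolation=cv2.INTER_CUBIC)
import numpy as np
def crop(x0,y0,w,h,s):
    return cv2.resize(a[y0:y0+h,x0:x0+w],None,fx=s,fy=s,interpolation=cv2.INTER_CUBIC)
l=crop(145,128,110,110,5)   # 550x550... 
r=crop(250,140,165,120,3.3)
l=crop(145,130,108,108,3.7); r=crop(253,140,155,121,2.55)
out=np.zeros((600,800,3),np.uint8)
out[:l.shape[0],:l.shape[1]]=l; out[:r.shape[0],400:400+r.shape[1]]=r[:600,:400]
for k in range(0,108,10):
    cv2.line(out,(int(k*3.7),0),(int(k*3.7),5),(0,255,255),1);cv2.line(out,(0,int(k*3.7)),(5,int(k*3.7)),(0,255,255),1)
cv2.imwrite('pics/c1.png',out[:420])
E
```

```text
(no output)
```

View pics/c1.png

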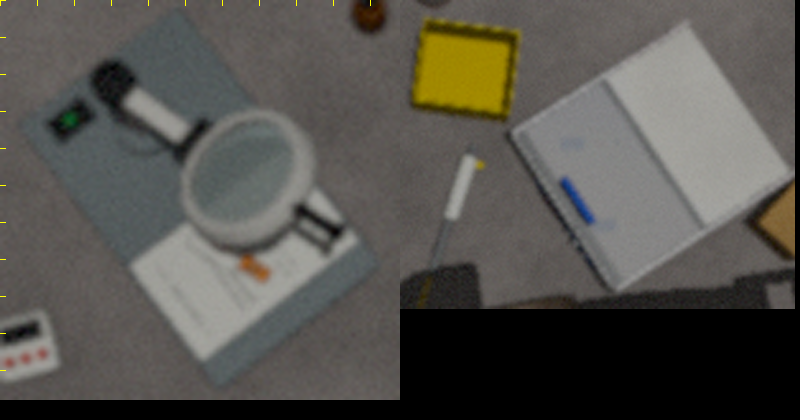

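The crop gives the slab, plate, incubator and waste corners. The magnifier is swung towards the incubator (post cap at (113,85), ring at (248,178)), and blue blurs under the window show at least two tests. Fitting poses now.

```bash
cat > h.py <<'E'
from cell import monitor, eyes, job, env
import cv2,numpy as np,json
from scipy.optimize import least_squares
from scipy.spatial.transform import Rotation as Ro
np.set_printoptions(precision=4,suppress=True)
def grab(n,name=None):
    s=monitor.sense(); f=eyes.grab_frame(n)
    if n=='wrist':
        T=np.eye(4);T[:3,:3]=s['ee_rot'];T[:3,3]=s['ee_pos']
        C=np.linalg.inv(T@np.array(f['T_tool_cam'])); f['R'],f['t']=C[:3,:3],C[:3,3]
    if name: cv2.imwrite(f'pics/{name}.png',f['pixels'][:,:,::-1])
    return f
def ray(f,px,z):
    px=np.atleast_2d(np.asarray(px,float)); K=np.array(f['K']);R=np.array(f['R']);t=np.array(f['t'])
    d=(np.linalg.inv(K)@np.c_[px,np.ones(len(px))].T).T@R; c=-R.T@t
    z=np.broadcast_to(z,len(px)); return c+d*((z-c[2])/d[:,2])[:,None]
def proj(f,X):
    c=np.atleast_2d(X)@np.array(f['R']).T+np.array(f['t']); p=c@np.array(f['K']).T; return p[:,:2]/p[:,2:]
def fit2(L,W):
    "planar pose x,y,yaw taking local L to world W"
    r=lambda p:(np.c_[np.cos(p[2])*L[:,0]-np.sin(p[2])*L[:,1]+p[0],np.sin(p[2])*L[:,0]+np.cos(p[2])*L[:,1]+p[1]]-W[:,:2]).ravel()
    b=min((least_squares(r,[*W[:,:2].mean(0),a]) for a in (-2,-1,0,1,2,3)),key=lambda o:o.cost); return b.x,b.fun.reshape(-1,2)
def loc(p,X):
    "local xy -> world xy"
    X=np.atleast_2d(X);c,s=np.cos(p[2]),np.sin(p[2]);return np.c_[c*X[:,0]-s*X[:,1],s*X[:,0]+c*X[:,1]]+p[:2]
E
python3 - <<'E'
from h import *
f=grab('top')
l=lambda P:np.array(P)/3.7+[145,130]
r=lambda P:(np.array(P)-[400,0])/2.55+[253,140]
L=np.array([[.27,-.11],[.27,.11],[-.1,.11],[-.1,-.11],[-.065,.105],[.065,.105]])
W=ray(f,l([(178,10),(22,122),(218,385),(378,262),(205,360),(132,265)]),[.012]*4+[.02]*2)
rd,e=fit2(L,W);print('reader',rd,np.degrees(rd[2]));print(e*1000)
W=ray(f,r([(512,132),(690,22),(795,178),(615,290)]),.076)
L=np.array([[-.083,.14],[.238,.14],[.238,-.14],[-.083,-.14]])
ic,e=fit2(L,W);print('inc',ic,np.degrees(ic[2]));print(e*1000)
print('grip',ray(f,r([(577,200)]),.115), 'pred',loc(ic,[[-.08,0],[-.06,0]]))
W=ray(f,r([(425,20),(520,32),(510,118),(412,103)]),.085)
wa,e=fit2(np.array([[.065,.075],[.065,-.075],[-.065,-.075],[-.065,.075]]),W);print('waste',wa,e*1000)
P=ray(f,l([(113,85)]),.2)
print('post',P,loc(rd,[.18,0]))
print('ring',ray(f,l([(248,178)]),.19),'handle',ray(f,l([(320,228)]),.2),'plate',rd[:2])
print('oldgrip',ray(f,l([(254,267)]),.03))
print('blues',ray(f,r([(572,143),(605,225)]),.055))
E
```

```text
reader [0.5071 0.2108 0.6556] 37.56198801715105
[[ 8.1539 -1.0024]
 [-0.6736  5.2098]
 [-5.4695 -1.9416]
 [-1.6256 -6.4126]
 [-0.5306  2.3381]
 [ 0.1454  1.8088]]
inc [ 0.4443 -0.2683 -1.0274] -58.86623489380694
[[ 1.3009 -0.452 ]
 [-0.7863  0.3334]
 [ 1.1782 -0.3621]
 [-1.6928  0.4807]]
grip [[ 0.4117 -0.2138  0.115 ]] pred [[ 0.4029 -0.1998]
 [ 0.4132 -0.2169]]
waste [ 0.6173 -0.0575 -0.1502] [[-0.1448  1.9958]
 [-2.1999 -2.058 ]
 [ 2.1438 -0.7008]
 [ 0.2008  0.7631]]
post [[0.6452 0.3215 0.2   ]] [[0.6498 0.3206]]
ring [[0.5529 0.189  0.19  ]] handle [[0.5009 0.1178 0.2   ]] plate [0.5071 0.2108]
oldgrip [[0.4896 0.2001 0.03  ]]
blues [[ 0.5057 -0.2166  0.055 ]
 [ 0.3807 -0.2621  0.055 ]]
```

```bash
cat >> h.py <<'E'
def down(yaw):
    c,s=np.cos(yaw),np.sin(yaw); return np.array([[c,s,0],[s,-c,0],[0,0,-1.]])
def rows(wps,p=None,R=None,vmax=.048):
    "wps: (xyz, R or tool-x yaw, jaw[, vmax mm/row]); prints rows to type"
    s=monitor.sense(); p=np.array(s['ee_pos']) if p is None else p; R=np.array(s['ee_rot']) if R is None else R
    out=[]
    for w in wps:
        q=np.array(w[0],float); Q=down(w[1]) if np.isscalar(w[1]) else w[1]; v=w[3] if len(w)>3 else vmax
        rv=Ro.from_matrix(R.T@Q).as_rotvec(); n=int(max(1,np.ceil(np.linalg.norm(q-p)/v),np.ceil(np.linalg.norm(rv)/np.radians(8.4))))
        for k in range(n):
            d=np.round(R.T@(q-p)/(n-k)/.4,3); rv=Ro.from_matrix(R.T@Q).as_rotvec(); t=np.round(rv/(n-k)/(np.pi/2),3)
            p=p+R@d*.4; R=R@Ro.from_rotvec(t*np.pi/2).as_matrix()
            out.append({'jaw':w[2],'xyz':(d+0.).tolist(),'twist':(t+0.).tolist()})
    print(len(out)); print(json.dumps(out))
    return p,R
E
python3 - <<'E'
from h import *
f=grab('top');g=grab('side')
l=lambda P:np.array(P)/3.7+[145,130]
# swivel,tilt, post xy
def pts(q):
    s,t,px,py=q; yaw=.6556+np.pi-s; u=np.array([np.cos(yaw),np.sin(yaw),0]);z=np.array([0,0,1]);P=np.array([px,py,.185])
    e=u*np.cos(t)+z*np.sin(t); H=P+.1*u
    return np.array([H+.08*e, H+.21*e])
o=least_squares(lambda q:np.r_[(proj(f,pts(q))-l([(248,178),(340,240)])).ravel(),(proj(g,pts(q))-[[246,199],[269,176]]).ravel()],[-.3,.4,.65,.32])
print(o.x,o.fun,pts(o.x))
rows([((.3,-.55,.4),.3,1),((.5,-.3,.42),.3,1),((.42,.06,.45),.25,1)])
E
```

```text
[-0.2619  0.4372  0.6529  0.3234] [-0.215  -0.3336  0.3142 -0.0293 -0.3229  0.7449  0.6729 -0.5452] [[0.5481 0.1864 0.2189]
 [0.4765 0.0929 0.2739]]
20
[{"jaw": 1, "xyz": [0.055, -0.029, -0.102], "twist": [0.0, 0.0, 0.003]}, {"jaw": 1, "xyz": [0.055, -0.029, -0.102], "twist": [0.0, 0.0, 0.003]}, {"jaw": 1, "xyz": [0.055, -0.03, -0.102], "twist": [0.0, 0.0, 0.003]}, {"jaw": 1, "xyz": [0.054, -0.03, -0.102], "twist": [0.0, 0.0, 0.003]}, {"jaw": 1, "xyz": [0.055, -0.03, -0.102], "twist": [-0.001, 0.0, 0.003]}, {"jaw": 1, "xyz": [0.095, -0.064, -0.007], "twist": [0.0, 0.0, 0.0]}, {"jaw": 1, "xyz": [0.094, -0.064, -0.007], "twist": [0.0, 0.0, 0.0]}, {"jaw": 1, "xyz": [0.095, -0.064, -0.007], "twist": [0.0, 0.0, 0.0]}, {"jaw": 1, "xyz": [0.094, -0.064, -0.007], "twist": [0.0, 0.0, 0.0]}, {"jaw": 1, "xyz": [0.095, -0.065, -0.008], "twist": [0.0, 0.0, 0.0]}, {"jaw": 1, "xyz": [0.094, -0.064, -0.007], "twist": [0.0, 0.0, 0.0]}, {"jaw": 1, "xyz": [0.095, -0.065, -0.008], "twist": [0.0, 0.0, 0.0]}, {"jaw": 1, "xyz": [0.009, -0.115, -0.009], "twist": [0.0, 0.0, 0.004]}, {"jaw": 1, "xyz": [0.009, -0.115, -0.009], "twist": [0.0, 0.0, 0.004]}, {"jaw": 1, "xyz": [0.008, -0.115, -0.01], "twist": [0.0, 0.0, 0.004]}, {"jaw": 1, "xyz": [0.007, -0.115, -0.009], "twist": [0.0, 0.0, 0.004]}, {"jaw": 1, "xyz": [0.006, -0.115, -0.01], "twist": [0.0, 0.0, 0.004]}, {"jaw": 1, "xyz": [0.006, -0.115, -0.009], "twist": [0.0, 0.0, 0.004]}, {"jaw": 1, "xyz": [0.005, -0.115, -0.01], "twist": [0.0, 0.0, 0.004]}, {"jaw": 1, "xyz": [0.004, -0.115, -0.009], "twist": [0.0, 0.0, 0.003]}]
```

servo_tool(
  motion=[
    {"jaw": 0.5,"xyz": [0.055,-0.03,-0.1],"twist": [0,0,0]},
    {"jaw": 0.5,"xyz": [0.055,-0.03,-0.1],"twist": [0,0,0]},
    {"jaw": 0.5,"xyz": [0.055,-0.03,-0.1],"twist": [0,0,0]},
    {"jaw": 0.5,"xyz": [0.055,-0.03,-0.1],"twist": [0,0,0]},
    {"jaw": 0.5,"xyz": [0.055,-0.03,-0.1],"twist": [0,0,0]},
    {"jaw": 0.5,"xyz": [0.095,-0.064,-0.01],"twist": [0,0,0]},
    {"jaw": 0.5,"xyz": [0.095,-0.064,-0.01],"twist": [0,0,0]},
    {"jaw": 0.5,"xyz": [0.095,-0.064,-0.01],"twist": [0,0,0]},
    {"jaw": 0.5,"xyz": [0.095,-0.064,-0.01],"twist": [0,0,0]},
    {"jaw": 0.5,"xyz": [0.095,-0.064,-0.01],"twist": [0,0,0]},
    {"jaw": 0.5,"xyz": [0.095,-0.064,-0.01],"twist": [0,0,0]},
    {"jaw": 0.5,"xyz": [0.095,-0.064,-0.01],"twist": [0,0,0]},
  ],
)

```text
time: 1.5
ee_pos: [0.4956, -0.2923, 0.4246]
ee_rot: [[0.948, 0.317, 0.0], [0.317, -0.948, -0.0], [0.0, 0.0, -1.0]]
ft_force: [0.3, -0.4, -0.6]
opening: 0.0427
grasp_force: 0.0
```

servo_tool(
  motion=[
    {"jaw": 0.5,"xyz": [0.008,-0.115,-0.01],"twist": [0,0,0]},
    {"jaw": 0.5,"xyz": [0.008,-0.115,-0.01],"twist": [0,0,0]},
    {"jaw": 0.5,"xyz": [0.008,-0.115,-0.01],"twist": [0,0,0]},
    {"jaw": 0.5,"xyz": [0.008,-0.115,-0.01],"twist": [0,0,0]},
    {"jaw": 0.5,"xyz": [0.008,-0.115,-0.01],"twist": [0,0,0]},
    {"jaw": 0.5,"xyz": [0.008,-0.115,-0.01],"twist": [0,0,0]},
    {"jaw": 0.5,"xyz": [0.008,-0.115,-0.01],"twist": [0,0,0]},
    {"jaw": 0.5,"xyz": [0.008,-0.115,-0.01],"twist": [0,0,0]},
    {"jaw": 0.5,"xyz": [0,0,0],"twist": [0,0,0]},
  ],
)

```text
time: 2.4
ee_pos: [0.4009, 0.0673, 0.4582]
ee_rot: [[0.946, 0.325, 0.004], [0.325, -0.946, 0.001], [0.004, 0.0, -1.0]]
ft_force: [0.5, -0.6, -0.1]
opening: 0.0423
grasp_force: 0.0
```

```bash
python3 - <<'E'
from h import *
s=monitor.sense();print(s['time'],s['ee_pos'],s['joint_pos'],s['opening'])
grab('wrist','w1')
E
```

```text
2.4 [0.4009 0.0673 0.4582] [-0.0857 -0.3998  1.7695  0.0016  1.7683  1.1545] 0.04229042624319664
```

View pics/w1.png

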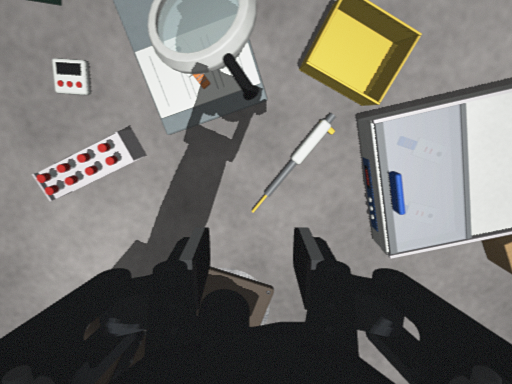

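The wrist view shows the stalk from (228,60) to (254,95), the waste tub at (358,50), and two blue cassettes under the window at about (407,143) and (423,213). I'll straddle the stalk loosely and swing the arm.

```bash
python3 - <<'E'
from h import *
f=grab('wrist')
P=np.array([.6529,.3234,.185]);yaw0=.6556
def hp(s,t=.4372,r=.185):
    a=yaw0+np.pi-s;u=np.array([np.cos(a),np.sin(a),0]);return P+u*(.1+r*np.cos(t))+[0,0,r*np.sin(t)]
print('stalk px',proj(f,[hp(-.262,.437,.152),hp(-.262,.437,.21)]),hp(-.262))
o=np.array([0,0,-.025])
p,R=rows([(hp(-.262)+[0,0,.05],.918,.35),(hp(-.262)+o,.918,.35)])
S=np.linspace(-.262,1.28,25)[1:]
rows([(hp(s)+o,max(yaw0-s,-.3),.35) for s in S],p,R)
E
```

```text
stalk px [[225.6018  62.3398]
 [249.8542  99.4471]] [0.4903 0.1109 0.2633]
7
[{"jaw": 0.35, "xyz": [0.049, -0.008, 0.072], "twist": [0.0, 0.0, -0.075]}, {"jaw": 0.35, "xyz": [0.05, -0.003, 0.072], "twist": [0.0, 0.0, -0.076]}, {"jaw": 0.35, "xyz": [0.05, 0.004, 0.072], "twist": [0.0, 0.0, -0.075]}, {"jaw": 0.35, "xyz": [0.049, 0.009, 0.071], "twist": [0.0, 0.0, -0.076]}, {"jaw": 0.35, "xyz": [0.048, 0.015, 0.072], "twist": [0.001, 0.0, -0.075]}, {"jaw": 0.35, "xyz": [0.0, 0.0, 0.094], "twist": [0.0, 0.0, 0.0]}, {"jaw": 0.35, "xyz": [-0.001, 0.0, 0.093], "twist": [0.0, 0.0, 0.0]}]
24
[{"jaw": 0.35, "xyz": [0.002, -0.043, 0.0], "twist": [0.0, 0.0, 0.041]}, {"jaw": 0.35, "xyz": [0.001, -0.043, 0.0], "twist": [0.0, 0.0, 0.041]}, {"jaw": 0.35, "xyz": [0.002, -0.043, 0.0], "twist": [0.0, 0.0, 0.041]}, {"jaw": 0.35, "xyz": [0.001, -0.043, 0.0], "twist": [0.0, 0.0, 0.041]}, {"jaw": 0.35, "xyz": [0.001, -0.043, 0.0], "twist": [0.0, 0.0, 0.041]}, {"jaw": 0.35, "xyz": [0.002, -0.043, 0.0], "twist": [0.0, 0.0, 0.04]}, {"jaw": 0.35, "xyz": [0.001, -0.042, 0.0], "twist": [0.0, 0.0, 0.041]}, {"jaw"
[... 505 characters left out ...]
 0.35, "xyz": [0.001, -0.043, 0.0], "twist": [0.0, 0.0, 0.041]}, {"jaw": 0.35, "xyz": [0.001, -0.043, 0.0], "twist": [0.0, 0.0, 0.041]}, {"jaw": 0.35, "xyz": [0.002, -0.043, 0.0], "twist": [0.0, 0.0, 0.04]}, {"jaw": 0.35, "xyz": [0.001, -0.043, 0.0], "twist": [0.0, 0.0, 0.041]}, {"jaw": 0.35, "xyz": [0.002, -0.043, 0.0], "twist": [0.0, 0.0, 0.039]}, {"jaw": 0.35, "xyz": [0.001, -0.043, 0.0], "twist": [0.0, 0.0, 0.0]}, {"jaw": 0.35, "xyz": [0.004, -0.043, 0.0], "twist": [0.0, 0.0, 0.0]}, {"jaw": 0.35, "xyz": [0.007, -0.042, 0.0], "twist": [0.0, 0.0, 0.0]}, {"jaw": 0.35, "xyz": [0.01, -0.042, 0.0], "twist": [0.0, 0.0, 0.0]}, {"jaw": 0.35, "xyz": [0.013, -0.041, 0.0], "twist": [0.0, 0.0, 0.0]}]
```

servo_tool(
  motion=[
    {"jaw": 0.35,"xyz": [0.049,-0.006,0.072],"twist": [0,0,-0.075]},
    {"jaw": 0.35,"xyz": [0.05,-0.001,0.072],"twist": [0,0,-0.075]},
    {"jaw": 0.35,"xyz": [0.05,0.004,0.072],"twist": [0,0,-0.075]},
    {"jaw": 0.35,"xyz": [0.049,0.009,0.072],"twist": [0,0,-0.075]},
    {"jaw": 0.35,"xyz": [0.048,0.013,0.072],"twist": [0,0,-0.075]},
    {"jaw": 0.35,"xyz": [0,0,0],"twist": [0,0,0]},
    {"jaw": 0.35,"xyz": [0,0,0.06],"twist": [0,0,0]},
    {"jaw": 0.35,"xyz": [0,0,0.06],"twist": [0,0,0]},
    {"jaw": 0.35,"xyz": [0,0,0.065],"twist": [0,0,0]},
    {"jaw": 0.35,"xyz": [0,0,0],"twist": [0,0,0]},
  ],
)

```text
time: 3.5
ee_pos: [0.4887, 0.1076, 0.2352]
ee_rot: [[0.615, 0.788, -0.007], [0.788, -0.615, -0.001], [-0.005, -0.005, -1.0]]
ft_force: [-0.6, -0.1, -0.6]
opening: 0.0299
grasp_force: 0.0
```

```bash
python3 - <<'E'
from h import *
s=monitor.sense();print(s['time'],s['ee_pos'],s['ee_rot'],s['ft_force'],s['opening'])
a=grab('wrist');b=grab('side')
o=np.zeros((384,800,3),np.uint8);o[:,:512]=a['pixels'][:,:,::-1];o[:,512:]=cv2.resize(b['pixels'][130:230,200:275,::-1],(288,384),interpolation=cv2.INTER_CUBIC)
cv2.imwrite('pics/w2.png',o)
E
```

```text
3.5 [0.4887 0.1076 0.2352] [[ 0.6154  0.7882 -0.007 ]
 [ 0.7882 -0.6154 -0.0006]
 [-0.0048 -0.0051 -1.    ]] [-0.6315 -0.0655 -0.6471] 0.029879823048799027
```

View pics/w2.png

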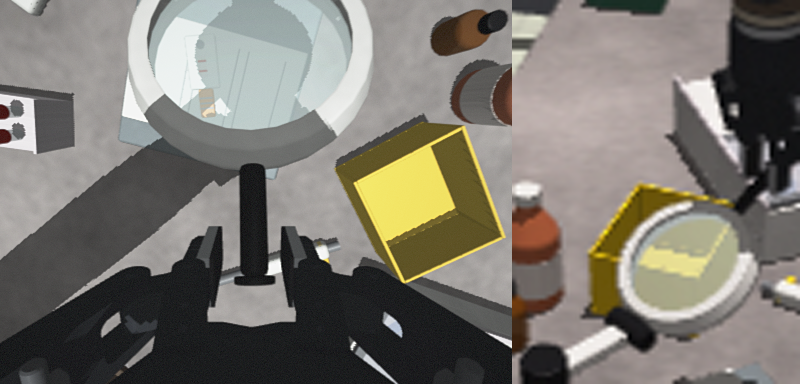

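The stalk sits centrally between the fingers (tip at (255,280)). Swinging.

servo_tool(
  motion=[
    {"jaw": 0.35,"xyz": [0.002,-0.043,0],"twist": [0,0,0.041]},
    {"jaw": 0.35,"xyz": [0.002,-0.043,0],"twist": [0,0,0.041]},
    {"jaw": 0.35,"xyz": [0.002,-0.043,0],"twist": [0,0,0.041]},
    {"jaw": 0.35,"xyz": [0.002,-0.043,0],"twist": [0,0,0.041]},
    {"jaw": 0.35,"xyz": [0.002,-0.043,0],"twist": [0,0,0.041]},
    {"jaw": 0.35,"xyz": [0.002,-0.043,0],"twist": [0,0,0.041]},
    {"jaw": 0.35,"xyz": [0.002,-0.043,0],"twist": [0,0,0.041]},
    {"jaw": 0.35,"xyz": [0.002,-0.043,0],"twist": [0,0,0.041]},
    {"jaw": 0.35,"xyz": [0.002,-0.043,0],"twist": [0,0,0.041]},
    {"jaw": 0.35,"xyz": [0.002,-0.043,0],"twist": [0,0,0.041]},
    {"jaw": 0.35,"xyz": [0.002,-0.043,0],"twist": [0,0,0.041]},
    {"jaw": 0.35,"xyz": [0.002,-0.043,0],"twist": [0,0,0.041]},
  ],
)

```text
time: 4.8
ee_pos: [0.3929, 0.285, 0.2413]
ee_rot: [[0.991, 0.135, 0.003], [0.135, -0.991, -0.0], [0.003, 0.001, -1.0]]
ft_force: [0.3, -3.0, -0.5]
opening: 0.0299
grasp_force: 0.9
```

servo_tool(
  motion=[
    {"jaw": 0.35,"xyz": [0.002,-0.043,0],"twist": [0,0,0.041]},
    {"jaw": 0.35,"xyz": [0.002,-0.043,0],"twist": [0,0,0.041]},
    {"jaw": 0.35,"xyz": [0.002,-0.043,0],"twist": [0,0,0.041]},
    {"jaw": 0.35,"xyz": [0.002,-0.043,0],"twist": [0,0,0.041]},
    {"jaw": 0.35,"xyz": [0.002,-0.043,0],"twist": [0,0,0.041]},
    {"jaw": 0.35,"xyz": [0.002,-0.043,0],"twist": [0,0,0.041]},
    {"jaw": 0.35,"xyz": [0.002,-0.043,0],"twist": [0,0,0.041]},
    {"jaw": 0.35,"xyz": [0.002,-0.043,0],"twist": [0,0,0]},
    {"jaw": 0.35,"xyz": [0.004,-0.043,0],"twist": [0,0,0]},
    {"jaw": 0.35,"xyz": [0.007,-0.042,0],"twist": [0,0,0]},
    {"jaw": 0.35,"xyz": [0.01,-0.042,0],"twist": [0,0,0]},
    {"jaw": 0.35,"xyz": [0.013,-0.041,0],"twist": [0,0,0]},
  ],
)

```text
time: 6.0
ee_pos: [0.4447, 0.4804, 0.2415]
ee_rot: [[0.951, -0.308, 0.002], [-0.308, -0.951, 0.001], [0.001, -0.001, -1.0]]
ft_force: [-1.7, -0.4, 1.0]
opening: 0.0296
grasp_force: 0.9
```

servo_tool(
  motion=[
    {"jaw": 0.35,"xyz": [0,0,-0.1],"twist": [0,0,0]},
    {"jaw": 0.35,"xyz": [0,0,-0.1],"twist": [0,0,-0.076]},
    {"jaw": 0.35,"xyz": [0,0,-0.1],"twist": [0,0,-0.076]},
    {"jaw": 0.35,"xyz": [0,0,-0.1],"twist": [0,0,-0.076]},
    {"jaw": 0.35,"xyz": [0,0,-0.1],"twist": [0,0,-0.076]},
    {"jaw": 0.35,"xyz": [-0.015,0.117,0],"twist": [0,0,0]},
    {"jaw": 0.35,"xyz": [-0.015,0.117,0],"twist": [0,0,0]},
    {"jaw": 0.35,"xyz": [-0.015,0.117,0],"twist": [0,0,0]},
    {"jaw": 0.35,"xyz": [-0.015,0.117,0],"twist": [0,0,0]},
    {"jaw": 0.35,"xyz": [-0.015,0.117,0],"twist": [0,0,0]},
    {"jaw": 0.35,"xyz": [-0.015,0.117,0],"twist": [0,0,0]},
    {"jaw": 0.35,"xyz": [0,0,0],"twist": [0,0,0]},
  ],
)

```text
time: 7.2
ee_pos: [0.4552, 0.1922, 0.4421]
ee_rot: [[0.988, 0.157, 0.006], [0.157, -0.988, -0.001], [0.006, 0.002, -1.0]]
ft_force: [-0.0, -0.1, 0.1]
opening: 0.03
grasp_force: 0.0
```

```bash
python3 - <<'E'
from h import *
s=monitor.sense();print(s['time'],s['ee_pos'],s['ee_rot'],s['ft_force'],s['opening'])
a=grab('wrist');cv2.imwrite('pics/w3.png',cv2.resize(a['pixels'][:,:,::-1],(800,600),interpolation=cv2.INTER_CUBIC))
json.dump({k:np.array(a[k]).tolist() for k in 'KRt'},open('w3.json','w'))
E
```

```text
7.2 [0.4552 0.1922 0.4421] [[ 0.9876  0.1569  0.006 ]
 [ 0.1569 -0.9876 -0.0008]
 [ 0.0058  0.0017 -1.    ]] [-0.0042 -0.0871  0.0776] 0.03000304909800121
```

View pics/w3.png

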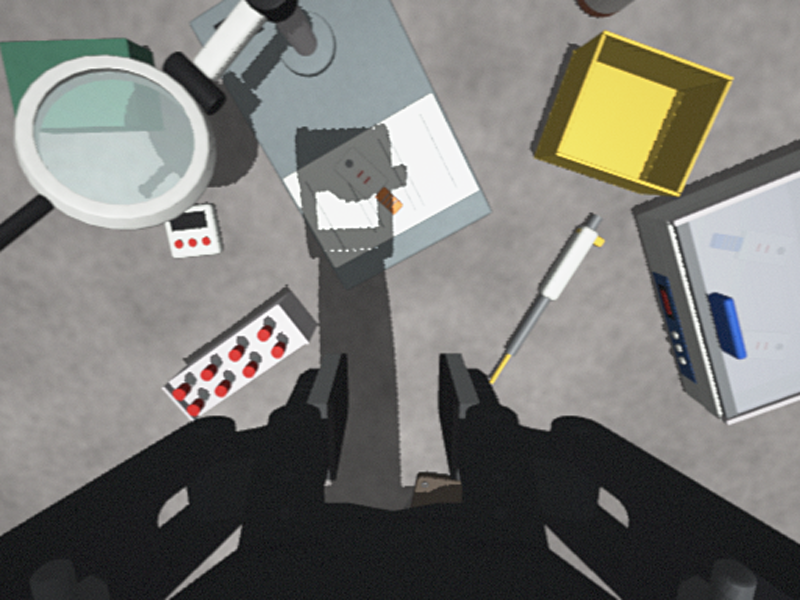

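The head is clear of the plate. The orange grip is at (390,201) of the 1.56x picture, its result lines at (363,176), and the tub rim corners are at (604,33), (732,78), (681,194) and (535,155).

```bash
python3 - <<'E'
from h import *
f=json.load(open('w3.json')); k=1.5625
im=cv2.imread('pics/w3.png');h=cv2.cvtColor(im,cv2.COLOR_BGR2HSV)
m=cv2.inRange(h,(5,120,60),(18,255,255));n,lab,st,ce=cv2.connectedComponentsWithStats(m)
i=min(range(1,n),key=lambda i:np.hypot(*(ce[i]-[390,201]))-st[i,4]/10);print(ce[i],st[i],cv2.minAreaRect(np.argwhere(lab==i)[:,::-1].astype(np.float32)))
g=ray(f,[ce[i]/k],.03)[0]; q=ray(f,np.array([[348,163],[363.5,177]])/k,.03)
print('grip',g,'circle/lines',q, 'yaw',np.degrees(np.arctan2(*(q[0]-g)[1::-1])),np.degrees(np.arctan2(*(q[1]-g)[1::-1])))
W=ray(f,np.array([(434,94),(478,183),(285,178)])/k,.02)
rd,e=fit2(np.array([[.065,-.105],[-.065,-.105],[.065,.105]]),W);print('reader',rd,e*1000)
wa,e=fit2(np.array([[.065,.075],[.065,-.075],[-.065,-.075],[-.065,.075]]),ray(f,np.array([(604,33),(732,78),(681,194),(535,155)])/k,.085));print('waste',wa,e*1000)
L=np.array([(112,140)])/k;print('ring',ray(f,L,.219))
E
```

```text
[383.432 195.128] [377 188  15  16 125] ((383.75, 195.74998474121094), (12.020814895629883, 12.727920532226562), 45.0)
grip [0.4956 0.2102 0.03  ] circle/lines [[0.5266 0.2586 0.03  ]
 [0.5132 0.2376 0.03  ]] yaw 57.333030087806776 57.24675214399157
reader [0.5101 0.2137 0.6676] [[ 4.7268  3.0378]
 [-4.2759 -4.4852]
 [-0.4509  1.4473]]
waste [ 0.6222 -0.0495 -0.1589] [[  2.6599   5.5272]
 [ -0.7982   3.0677]
 [ -5.1805   7.7188]
 [  3.3188 -16.3137]]
ring [[0.5121 0.4342 0.219 ]]
```

```bash
python3 - <<'E'
from h import *
f=json.load(open('w3.json')); g=ray(f,np.array([[390,201]])/1.5625,.03)[0];print(g)
rows([([g[0],g[1],.13],np.radians(57),.5)])
E
```

```text
[0.4898 0.201  0.03  ]
7
[{"jaw": 0.5, "xyz": [0.012, 0.0, 0.111], "twist": [0.0, 0.0, -0.076]}, {"jaw": 0.5, "xyz": [0.012, 0.001, 0.111], "twist": [0.0, -0.001, -0.076]}, {"jaw": 0.5, "xyz": [0.012, 0.002, 0.112], "twist": [0.0, 0.0, -0.076]}, {"jaw": 0.5, "xyz": [0.012, 0.004, 0.111], "twist": [0.0, -0.001, -0.076]}, {"jaw": 0.5, "xyz": [0.011, 0.005, 0.112], "twist": [0.0, 0.0, -0.076]}, {"jaw": 0.5, "xyz": [0.01, 0.007, 0.111], "twist": [0.001, 0.0, -0.076]}, {"jaw": 0.5, "xyz": [0.01, 0.008, 0.112], "twist": [0.0, -0.001, -0.076]}]
```

servo_tool(
  motion=[
    {"jaw": 0.5,"xyz": [0.012,0,0.111],"twist": [0,0,-0.076]},
    {"jaw": 0.5,"xyz": [0.012,0.001,0.111],"twist": [0,0,-0.076]},
    {"jaw": 0.5,"xyz": [0.012,0.002,0.112],"twist": [0,0,-0.076]},
    {"jaw": 0.5,"xyz": [0.012,0.004,0.111],"twist": [0,0,-0.076]},
    {"jaw": 0.5,"xyz": [0.011,0.005,0.112],"twist": [0,0,-0.076]},
    {"jaw": 0.5,"xyz": [0.01,0.007,0.111],"twist": [0,0,-0.076]},
    {"jaw": 0.5,"xyz": [0.01,0.008,0.112],"twist": [0,0,-0.076]},
    {"jaw": 0.5,"xyz": [0,0,0],"twist": [0,0,0]},
    {"jaw": 0.5,"xyz": [0,0,0],"twist": [0,0,0]},
  ],
)

```text
time: 8.15
ee_pos: [0.4887, 0.2046, 0.1276]
ee_rot: [[0.541, 0.841, 0.0], [0.841, -0.541, 0.0], [0.0, -0.0, -1.0]]
ft_force: [0.9, -0.6, 0.6]
opening: 0.0427
grasp_force: 0.0
```

```bash
python3 - <<'E'
from h import *
s=monitor.sense();print(s['time'],s['ee_pos'],s['ee_rot'],s['ft_force'],s['opening'])
a=grab('wrist','w4')
json.dump({k:np.array(a[k]).tolist() for k in 'KRt'},open('w4.json','w'))
p=np.array(s['ee_pos']);print('tcp axis at z=.03 px',proj(a,[[p[0],p[1],.03]]))
E
```

```text
8.15 [0.4887 0.2046 0.1276] [[ 0.5407  0.8412  0.0002]
 [ 0.8412 -0.5407  0.0003]
 [ 0.0003 -0.     -1.    ]] [ 0.852  -0.6426  0.5948] 0.04270137113598372
tcp axis at z=.03 px [[251.5575 183.5799]]
```

View pics/w4.png

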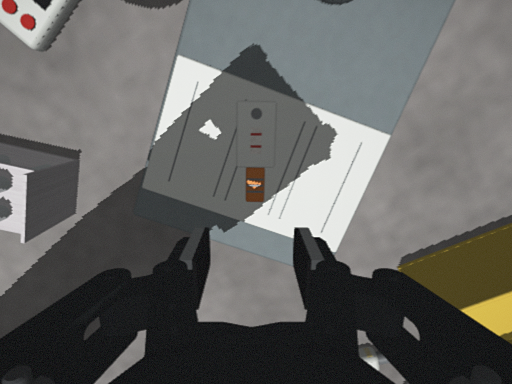

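The grip (255,184) is 3.5 px right of the tool axis (251.6,183.6) and well aligned. I'll shift 3 mm, descend and close.

servo_tool(
  motion=[
    {"jaw": 0.5,"xyz": [0,0.008,0.053],"twist": [0,0,0]},
    {"jaw": 0.5,"xyz": [0,0,0.053],"twist": [0,0,0]},
    {"jaw": 0.5,"xyz": [0,0,0.053],"twist": [0,0,0]},
    {"jaw": 0.5,"xyz": [0,0,0.053],"twist": [0,0,0]},
    {"jaw": 0.5,"xyz": [0,0,0.053],"twist": [0,0,0]},
    {"jaw": 0.5,"xyz": [0,0,0],"twist": [0,0,0]},
    {"jaw": 0,"xyz": [0,0,0],"twist": [0,0,0]},
    {"jaw": 0,"xyz": [0,0,0],"twist": [0,0,0]},
    {"jaw": 0,"xyz": [0,0,0],"twist": [0,0,0]},
    {"jaw": 0,"xyz": [0,0,0],"twist": [0,0,0]},
    {"jaw": 0,"xyz": [0,0,0],"twist": [0,0,0]},
  ],
  grip_force=40,
)

```text
time: 9.3
ee_pos: [0.4912, 0.2021, 0.0209]
ee_rot: [[0.539, 0.842, 0.001], [0.842, -0.539, 0.0], [0.001, 0.001, -1.0]]
ft_force: [0.1, -0.0, -0.7]
opening: -0.0001
grasp_force: 0.0
```

```bash
python3 - <<'E'
from h import *
s=monitor.sense();print(s['time'],s['ee_pos'],s['ft_force'],s['opening'],s['grasp_force'])
f=json.load(open('w4.json'))
W=ray(f,[(178,55),(390,134),(143,187)],.02)
rd,e=fit2(np.array([[.065,.105],[.065,-.105],[-.065,.105]]),W);print('reader',rd,e*1000,'post',loc(rd,[.18,0]))
p,R=rows([([.4887,.2046,.25],np.radians(57.3),0),([.55,.06,.28],.8,0),([.605,-.04,.24],.5,0)])
E
```

```text
9.3 [0.4912 0.2021 0.0209] [ 0.0612 -0.0454 -0.6934] -7.694864952429914e-05 0.0
reader [0.5092 0.2145 0.6595] [[ 0.2664  1.0561]
 [ 1.3281 -0.8725]
 [-1.5945 -0.1836]] post [[0.6515 0.3248]]
12
[{"jaw": 0, "xyz": [0.0, -0.002, -0.115], "twist": [0.0, 0.0, 0.0]}, {"jaw": 0, "xyz": [0.001, -0.002, -0.114], "twist": [0.0, 0.0, 0.0]}, {"jaw": 0, "xyz": [0.0, -0.001, -0.115], "twist": [0.0, 0.0, 0.0]}, {"jaw": 0, "xyz": [0.001, -0.002, -0.114], "twist": [0.0, 0.0, 0.0]}, {"jaw": 0, "xyz": [0.0, -0.001, -0.115], "twist": [0.0, 0.0, 0.001]}, {"jaw": 0, "xyz": [-0.055, 0.081, -0.019], "twist": [0.0, 0.0, 0.032]}, {"jaw": 0, "xyz": [-0.051, 0.084, -0.019], "twist": [0.0, 0.0, 0.032]}, {"jaw": 0, "xyz": [-0.047, 0.086, -0.018], "twist": [0.0, 0.0, 0.032]}, {"jaw": 0, "xyz": [-0.043, 0.088, -0.019], "twist": [0.0, -0.001, 0.031]}, {"jaw": 0, "xyz": [-0.028, 0.091, 0.034], "twist": [0.0, 0.0, 0.064]}, {"jaw": 0, "xyz": [-0.018, 0.093, 0.033], "twist": [0.0, 0.0, 0.064]}, {"jaw": 0, "xyz": [-0.009, 0.095, 0.034], "twist": [0.0, 0.0, 0.063]}]
```

The fingers closed on nothing, so I'll raise and look again.

servo_tool(
  motion=[
    {"jaw": 0,"xyz": [0,0,-0.053],"twist": [0,0,0]},
    {"jaw": 0.5,"xyz": [0,0,-0.053],"twist": [0,0,0]},
    {"jaw": 0.5,"xyz": [0,0,-0.053],"twist": [0,0,0]},
    {"jaw": 0.5,"xyz": [0,0,-0.053],"twist": [0,0,0]},
    {"jaw": 0.5,"xyz": [0,0,-0.053],"twist": [0,0,0]},
    {"jaw": 0.5,"xyz": [0,0,0],"twist": [0,0,0]},
    {"jaw": 0.5,"xyz": [0,0,0],"twist": [0,0,0]},
  ],
)

```text
time: 10.0
ee_pos: [0.4909, 0.202, 0.1262]
ee_rot: [[0.539, 0.842, 0.001], [0.842, -0.539, 0.0], [0.0, 0.0, -1.0]]
ft_force: [-0.6, 0.1, -0.3]
opening: 0.0427
grasp_force: 0.0
```

```bash
python3 - <<'E'
from h import *
s=monitor.sense();print(s['time'],s['ee_pos'],s['ee_rot'],s['opening'])
a=grab('wrist','w5')
json.dump({k:np.array(a[k]).tolist() for k in 'KRt'},open('w5.json','w'))
p=np.array(s['ee_pos']);print('tcp axis at z=.03 px',proj(a,[[p[0],p[1],.03]]))
E
```

```text
10.0 [0.4909 0.202  0.1262] [[ 0.5392  0.8422  0.0006]
 [ 0.8422 -0.5392  0.0001]
 [ 0.0004  0.0004 -1.    ]] 0.042738753630164085
tcp axis at z=.03 px [[251.5167 183.9164]]
```

View pics/w5.png

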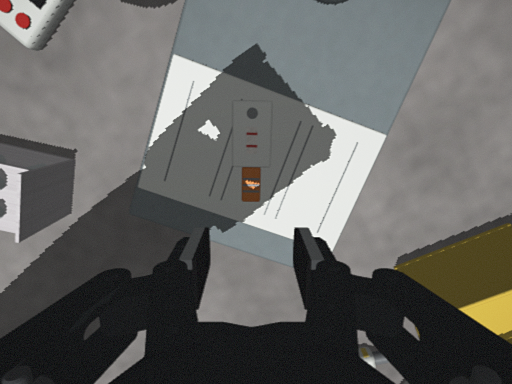

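The cassette hasn't moved. It looks as if the fingertips lie farther back than I assumed, so I'll check `env` and zoom in on the fingers.

```bash
python3 - <<'E'
from h import *
print({k:getattr(env,k) for k in dir(env) if not k.startswith('_')})
f=json.load(open('w5.json'));s=monitor.sense();p=np.array(s['ee_pos']);R=np.array(s['ee_rot'])
for r in (0,.005,.013,.02,.04):
  print(r,proj(f,[p+R@[x,y,-r] for x in(.011,-.011) for y in(-.0214,.0214)]).round().tolist())
a=cv2.imread('pics/w5.png')[200:330,160:345];cv2.imwrite('pics/w5c.png',cv2.resize(cv2.convertScaleAbs(a,alpha=2,beta=20),None,fx=4,fy=4,interpolation=cv2.INTER_CUBIC))
E
```

```text
{'PlanningError': <class 'cell.PlanningError'>, 'grasp_offset': 0.0187}
0 [[217.0, 203.0], [285.0, 203.0], [218.0, 236.0], [284.0, 236.0]]
0.005 [[216.0, 206.0], [286.0, 206.0], [217.0, 239.0], [285.0, 239.0]]
0.013 [[215.0, 210.0], [287.0, 210.0], [216.0, 244.0], [286.0, 244.0]]
0.02 [[213.0, 214.0], [289.0, 214.0], [215.0, 250.0], [288.0, 249.0]]
0.04 [[208.0, 227.0], [294.0, 227.0], [210.0, 267.0], [292.0, 267.0]]
```

View pics/w5c.png

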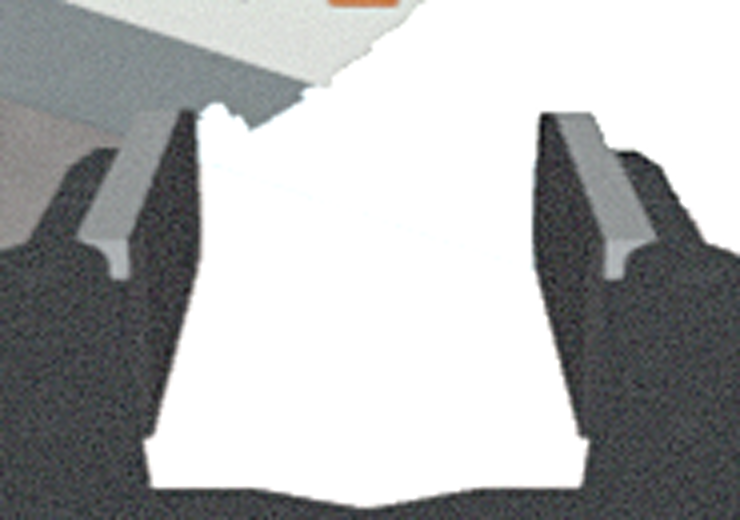

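The inner tip corners, (209,228) and (210,265) in the full image, match tips 40 mm behind the reported TCP. That explains closing on nothing, so I'll go lower step by step with a narrower opening.

servo_tool(
  motion=[
    {"jaw": 0.4,"xyz": [0,0,0.06],"twist": [0,0,0]},
    {"jaw": 0.4,"xyz": [0,0,0.06],"twist": [0,0,0]},
    {"jaw": 0.4,"xyz": [0,0,0.06],"twist": [0,0,0]},
    {"jaw": 0.4,"xyz": [0,0,0.06],"twist": [0,0,0]},
    {"jaw": 0.4,"xyz": [0,0,0.06],"twist": [0,0,0]},
    {"jaw": 0.4,"xyz": [0,0,0.02],"twist": [0,0,0]},
    {"jaw": 0.4,"xyz": [0,0,0.01],"twist": [0,0,0]},
    {"jaw": 0.4,"xyz": [0,0,0],"twist": [0,0,0]},
  ],
)

```text
time: 10.85
ee_pos: [0.4906, 0.202, -0.0061]
ee_rot: [[0.539, 0.842, -0.001], [0.842, -0.539, -0.0], [-0.001, -0.001, -1.0]]
ft_force: [-0.6, 0.5, 0.5]
opening: 0.0343
grasp_force: 0.0
```

servo_tool(
  motion=[
    {"jaw": 0,"xyz": [0,0,0],"twist": [0,0,0]},
    {"jaw": 0,"xyz": [0,0,0],"twist": [0,0,0]},
    {"jaw": 0,"xyz": [0,0,0],"twist": [0,0,0]},
    {"jaw": 0,"xyz": [0,0,0],"twist": [0,0,0]},
    {"jaw": 0,"xyz": [0,0,0],"twist": [0,0,0]},
  ],
)

```text
time: 11.35
ee_pos: [0.4914, 0.2021, -0.0049]
ee_rot: [[0.539, 0.842, 0.001], [0.842, -0.539, 0.0], [0.001, 0.001, -1.0]]
ft_force: [-1.0, -0.3, 2.0]
opening: 0.0006
grasp_force: 1.4
```

Shut tips just touch the cassette top, so they end about 35 mm behind the reported TCP. Opening, going 10 mm lower and closing.

servo_tool(
  motion=[
    {"jaw": 0.4,"xyz": [0,0,0],"twist": [0,0,0]},
    {"jaw": 0.4,"xyz": [0,0,0],"twist": [0,0,0]},
    {"jaw": 0.4,"xyz": [0,0,0],"twist": [0,0,0]},
    {"jaw": 0.4,"xyz": [0,0,0.013],"twist": [0,0,0]},
    {"jaw": 0.4,"xyz": [0,0,0.013],"twist": [0,0,0]},
    {"jaw": 0.4,"xyz": [0,0,0],"twist": [0,0,0]},
    {"jaw": 0,"xyz": [0,0,0],"twist": [0,0,0]},
    {"jaw": 0,"xyz": [0,0,0],"twist": [0,0,0]},
    {"jaw": 0,"xyz": [0,0,0],"twist": [0,0,0]},
    {"jaw": 0,"xyz": [0,0,0],"twist": [0,0,0]},
    {"jaw": 0,"xyz": [0,0,0],"twist": [0,0,0]},
  ],
)

```text
time: 12.45
ee_pos: [0.4923, 0.2025, -0.0146]
ee_rot: [[0.539, 0.842, 0.002], [0.842, -0.539, 0.001], [0.002, 0.001, -1.0]]
ft_force: [-1.0, 0.4, 9.5]
opening: 0.0172
grasp_force: 43.9
```

```bash
python3 - <<'E'
from h import *
f=grab('top');print('reagent',ray(f,[(266,127)],.14),'dropper',ray(f,[(244,132)],.08))
p,R=rows([([.491,.202,.15],np.radians(57.4),0),([.56,.06,.16],1.2,0),([.615,-.085,.15],1.416,0)])
rows([([.615,-.085,.03],1.416,0,.04)],p,R)
E
```

```text
reagent [[ 0.7593 -0.008   0.14  ]] dropper [[0.7594 0.0782 0.08  ]]
12
[{"jaw": 0, "xyz": [-0.001, 0.0, -0.103], "twist": [0.0, 0.0, 0.0]}, {"jaw": 0, "xyz": [0.0, 0.0, -0.103], "twist": [0.0, 0.0, 0.0]}, {"jaw": 0, "xyz": [-0.001, -0.001, -0.103], "twist": [0.0, -0.001, 0.0]}, {"jaw": 0, "xyz": [0.0, 0.0, -0.102], "twist": [0.001, 0.0, 0.0]}, {"jaw": 0, "xyz": [-0.052, 0.084, -0.006], "twist": [0.0, 0.0, -0.032]}, {"jaw": 0, "xyz": [-0.056, 0.081, -0.007], "twist": [0.0, 0.0, -0.032]}, {"jaw": 0, "xyz": [-0.059, 0.079, -0.006], "twist": [0.0, 0.0, -0.031]}, {"jaw": 0, "xyz": [-0.063, 0.075, -0.007], "twist": [0.0, 0.0, -0.032]}, {"jaw": 0, "xyz": [-0.072, 0.065, 0.006], "twist": [0.0, 0.0, -0.034]}, {"jaw": 0, "xyz": [-0.076, 0.061, 0.006], "twist": [0.0, 0.0, -0.034]}, {"jaw": 0, "xyz": [-0.079, 0.057, 0.007], "twist": [0.0, 0.0, -0.035]}, {"jaw": 0, "xyz": [-0.081, 0.052, 0.006], "twist": [0.0, 0.0, -0.034]}]
4
[{"jaw": 0, "xyz": [0.0, 0.0, 0.075], "twist": [0.0, 0.0, 0.0]}, {"jaw": 0, "xyz": [0.0, 0.0, 0.075], "twist": [0.0, 0.0, 0.0]}, {"jaw": 0, "xyz": [0.0, 0.0, 0.075], "twist": [0.0, 0.0, 0.0]}, {"jaw": 0, "xyz": [0.0, 0.0, 0.075], "twist": [0.0, 0.0, 0.0]}]
```

servo_tool(
  motion=[
    {"jaw": 0,"xyz": [0,0,-0.1],"twist": [0,0,0]},
    {"jaw": 0,"xyz": [0,0,-0.1],"twist": [0,0,0]},
    {"jaw": 0,"xyz": [0,0,-0.1],"twist": [0,0,0]},
    {"jaw": 0,"xyz": [0,0,-0.1],"twist": [0,0,0]},
    {"jaw": 0,"xyz": [-0.052,0.084,-0.006],"twist": [0,0,-0.032]},
    {"jaw": 0,"xyz": [-0.056,0.081,-0.006],"twist": [0,0,-0.032]},
    {"jaw": 0,"xyz": [-0.059,0.079,-0.006],"twist": [0,0,-0.032]},
    {"jaw": 0,"xyz": [-0.063,0.075,-0.006],"twist": [0,0,-0.032]},
    {"jaw": 0,"xyz": [-0.072,0.065,0],"twist": [0,0,-0.034]},
    {"jaw": 0,"xyz": [-0.076,0.061,0],"twist": [0,0,-0.034]},
    {"jaw": 0,"xyz": [-0.079,0.057,0],"twist": [0,0,-0.034]},
    {"jaw": 0,"xyz": [-0.081,0.052,0],"twist": [0,0,-0.034]},
  ],
)

```text
time: 13.7
ee_pos: [0.6146, -0.0862, 0.1521]
ee_rot: [[0.152, 0.988, -0.002], [0.988, -0.152, 0.001], [0.0, -0.002, -1.0]]
ft_force: [-0.0, -0.0, -0.9]
opening: 0.0168
grasp_force: 40.3
```

servo_tool(
  motion=[
    {"jaw": 0,"xyz": [0,0,0.075],"twist": [0,0,0]},
    {"jaw": 0,"xyz": [0,0,0.075],"twist": [0,0,0]},
    {"jaw": 0,"xyz": [0,0,0.075],"twist": [0,0,0]},
    {"jaw": 0,"xyz": [0,0,0.075],"twist": [0,0,0]},
    {"jaw": 0,"xyz": [0,0,0],"twist": [0,0,0]},
    {"jaw": 0.45,"xyz": [0,0,0],"twist": [0,0,0]},
    {"jaw": 0.45,"xyz": [0,0,0],"twist": [0,0,0]},
    {"jaw": 0.45,"xyz": [0,0,0],"twist": [0,0,0]},
    {"jaw": 0.45,"xyz": [0,0,-0.1],"twist": [0,0,0]},
    {"jaw": 0.45,"xyz": [0,0,-0.1],"twist": [0,0,0]},
    {"jaw": 0.45,"xyz": [0,0,-0.1],"twist": [0,0,0]},
    {"jaw": 0.45,"xyz": [0,0,-0.1],"twist": [0,0,0]},
  ],
)

```text
time: 14.9
ee_pos: [0.6152, -0.0848, 0.1971]
ee_rot: [[0.154, 0.988, 0.003], [0.988, -0.154, -0.001], [-0.0, 0.003, -1.0]]
ft_force: [1.8, 0.2, -0.3]
opening: 0.0385
grasp_force: 0.0
```

```bash
python3 - <<'E'
from h import *
rows([([.46,-.17,.22],.543,.45)])
E
```

```text
6
[{"jaw": 0.45, "xyz": [-0.045, -0.058, -0.01], "twist": [0.0, 0.0, 0.093]}, {"jaw": 0.45, "xyz": [-0.053, -0.051, -0.01], "twist": [0.0, 0.0, 0.093]}, {"jaw": 0.45, "xyz": [-0.06, -0.043, -0.01], "twist": [0.0, 0.0, 0.092]}, {"jaw": 0.45, "xyz": [-0.066, -0.034, -0.009], "twist": [0.001, 0.0, 0.093]}, {"jaw": 0.45, "xyz": [-0.07, -0.024, -0.01], "twist": [0.0, 0.0, 0.092]}, {"jaw": 0.45, "xyz": [-0.072, -0.014, -0.009], "twist": [0.001, -0.001, 0.093]}]
```

servo_tool(
  motion=[
    {"jaw": 0.45,"xyz": [-0.045,-0.058,-0.01],"twist": [0,0,0.093]},
    {"jaw": 0.45,"xyz": [-0.053,-0.051,-0.01],"twist": [0,0,0.093]},
    {"jaw": 0.45,"xyz": [-0.06,-0.043,-0.01],"twist": [0,0,0.093]},
    {"jaw": 0.45,"xyz": [-0.066,-0.034,-0.01],"twist": [0,0,0.093]},
    {"jaw": 0.45,"xyz": [-0.07,-0.024,-0.01],"twist": [0,0,0.092]},
    {"jaw": 0.45,"xyz": [-0.072,-0.014,-0.01],"twist": [0,0,0.092]},
    {"jaw": 0.45,"xyz": [-0.065,0.034,-0.035],"twist": [0,0,0]},
    {"jaw": 0.45,"xyz": [-0.065,0.034,-0.035],"twist": [0,0,0]},
    {"jaw": 0.45,"xyz": [0,0,0],"twist": [0,0,0]},
  ],
)

```text
time: 15.8
ee_pos: [0.4293, -0.2231, 0.2498]
ee_rot: [[0.858, 0.513, 0.006], [0.513, -0.858, -0.006], [0.002, 0.008, -1.0]]
ft_force: [0.7, 1.0, -1.7]
opening: 0.0384
grasp_force: 0.0
```

```bash
python3 - <<'E'
from h import *
s=monitor.sense();print(s['time'],s['ee_pos'],s['ee_rot'],s['opening'])
a=grab('wrist','w6')
json.dump({k:np.array(a[k]).tolist() for k in 'KRt'},open('w6.json','w'))
E
```

```text
15.8 [ 0.4293 -0.2231  0.2498] [[ 0.8582  0.5133  0.0056]
 [ 0.5133 -0.8582 -0.0058]
 [ 0.0019  0.0079 -1.    ]] 0.03838317770677028
```

View pics/w6.png

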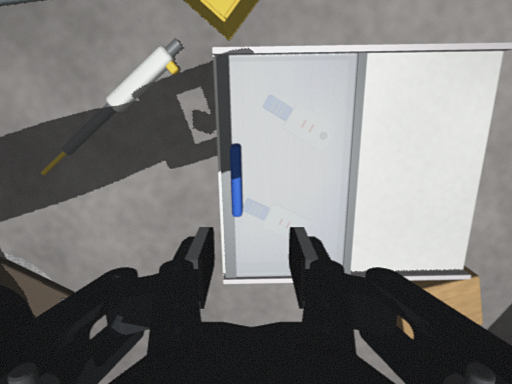

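Only two tests are in the incubator, with grips at (278,107) and (256,209). The bar's top runs from (237,146) to (237,215).

```bash
python3 - <<'E'
from h import *
f=json.load(open('w6.json'))
im=cv2.imread('pics/w6.png');h=cv2.cvtColor(im,cv2.COLOR_BGR2HSV)
m=cv2.inRange(h,(105,170,50),(130,255,255));print(cv2.boundingRect(m))
b=ray(f,[(236.7,180)],.115)[0];e=ray(f,[(236.5,146),(237,215)],.115)
ic=np.array([.4443,-.2683,-1.0274]);c,s=np.cos(ic[2]),np.sin(ic[2]);toL=lambda X:np.array([[c,s],[-s,c]])@(X[:2]-ic[:2])
print(b,e,toL(b),toL(e[0]),toL(e[1]),'yaw from bar',np.degrees(np.arctan2(*(e[0]-e[1])[1::-1]))-90)
fr=ray(f,[(214,50),(225,283),(510,47)],.075);print([toL(x) for x in fr])
g=ray(f,[(278,107),(256,209)],.055);l=ray(f,[(322,135),(282,222)],.055);print('tests',[toL(x) for x in np.r_[g,l]])
rows([([b[0],b[1],.12],.543,.45),([b[0],b[1],.058],.543,.45,.03)])
E
```

```text
(230, 145, 12, 71)
[ 0.4171 -0.2126  0.115 ] [[ 0.4485 -0.1941  0.115 ]
 [ 0.3828 -0.2329  0.115 ]] [-0.0618  0.0055] [-0.0613  0.042 ] [-0.0621 -0.0344] yaw from bar -59.46739207868663
[array([-0.0856,  0.1417]), array([-0.0816, -0.1446]), array([0.2381, 0.1435])]
tests [array([-0.0129,  0.0819]), array([-0.0396, -0.0475]), array([0.0422, 0.0483]), array([-0.0048, -0.066 ])]
6
[{"jaw": 0.45, "xyz": [-0.005, -0.012, 0.107], "twist": [0.001, 0.0, -0.001]}, {"jaw": 0.45, "xyz": [-0.005, -0.012, 0.107], "twist": [0.001, -0.001, 0.0]}, {"jaw": 0.45, "xyz": [-0.006, -0.012, 0.107], "twist": [0.001, 0.0, -0.001]}, {"jaw": 0.45, "xyz": [0.0, 0.0, 0.052], "twist": [0.0, 0.0, 0.0]}, {"jaw": 0.45, "xyz": [0.0, 0.0, 0.051], "twist": [0.0, 0.0, 0.0]}, {"jaw": 0.45, "xyz": [0.0, 0.0, 0.052], "twist": [0.0, 0.0, 0.0]}]
```

servo_tool(
  motion=[
    {"jaw": 0.45,"xyz": [-0.005,-0.012,0.107],"twist": [0,0,0]},
    {"jaw": 0.45,"xyz": [-0.005,-0.012,0.107],"twist": [0,0,0]},
    {"jaw": 0.45,"xyz": [-0.006,-0.012,0.107],"twist": [0,0,0]},
    {"jaw": 0.45,"xyz": [0,0,0.05],"twist": [0,0,0]},
    {"jaw": 0.45,"xyz": [0,0,0.05],"twist": [0,0,0]},
    {"jaw": 0.45,"xyz": [0,0,0.05],"twist": [0,0,0]},
    {"jaw": 0.45,"xyz": [0,0,0],"twist": [0,0,0]},
    {"jaw": 0,"xyz": [0,0,0],"twist": [0,0,0]},
    {"jaw": 0,"xyz": [0,0,0],"twist": [0,0,0]},
    {"jaw": 0,"xyz": [0,0,0],"twist": [0,0,0]},
    {"jaw": 0,"xyz": [0,0,0],"twist": [0,0,0]},
    {"jaw": 0,"xyz": [0,0,0],"twist": [0,0,0]},
  ],
  grip_force=25,
)

```text
time: 17.05
ee_pos: [0.4175, -0.2114, 0.0585]
ee_rot: [[0.856, 0.517, 0.003], [0.517, -0.856, -0.001], [0.002, 0.002, -1.0]]
ft_force: [2.0, 1.2, 3.5]
opening: 0.0114
grasp_force: 28.0
```

servo_tool(
  motion=[
    {"jaw": 0,"xyz": [0,0.02,0],"twist": [0,0,0]},
    {"jaw": 0,"xyz": [0,0.04,0],"twist": [0,0,0]},
    {"jaw": 0,"xyz": [0,0.04,0],"twist": [0,0,0]},
    {"jaw": 0,"xyz": [0,0.04,0],"twist": [0,0,0]},
    {"jaw": 0,"xyz": [0,0.04,0],"twist": [0,0,0]},
    {"jaw": 0,"xyz": [0,0.04,0],"twist": [0,0,0]},
    {"jaw": 0,"xyz": [0,0.04,0],"twist": [0,0,0]},
    {"jaw": 0,"xyz": [0,0.04,0],"twist": [0,0,0]},
    {"jaw": 0,"xyz": [0,0.04,0],"twist": [0,0,0]},
    {"jaw": 0,"xyz": [0,0.025,0],"twist": [0,0,0]},
    {"jaw": 0,"xyz": [0,0.012,0],"twist": [0,0,0]},
    {"jaw": 0,"xyz": [0,0,0],"twist": [0,0,0]},
  ],
)

```text
time: 18.25
ee_pos: [0.4954, -0.3368, 0.0585]
ee_rot: [[0.857, 0.516, 0.0], [0.516, -0.857, 0.008], [0.004, -0.007, -1.0]]
ft_force: [2.7, 12.7, 9.8]
opening: 0.0118
grasp_force: 29.5
```

servo_tool(
  motion=[
    {"jaw": 0.45,"xyz": [0,-0.003,0],"twist": [0,0,0]},
    {"jaw": 0.45,"xyz": [0,0,0],"twist": [0,0,0]},
    {"jaw": 0.45,"xyz": [0,0,0],"twist": [0,0,0]},
    {"jaw": 0.45,"xyz": [0,0,-0.06],"twist": [0,0,0]},
    {"jaw": 0.45,"xyz": [0,0,-0.1],"twist": [0,0,0]},
    {"jaw": 0.45,"xyz": [0,0,-0.1],"twist": [0,0,0]},
    {"jaw": 0.45,"xyz": [0,0,-0.1],"twist": [0,0,0]},
    {"jaw": 0.45,"xyz": [0,-0.09,-0.02],"twist": [0,0,0]},
    {"jaw": 0.45,"xyz": [0,-0.09,-0.02],"twist": [0,0,0]},
    {"jaw": 0.45,"xyz": [0,-0.09,-0.02],"twist": [0,0,0]},
    {"jaw": 0.45,"xyz": [0,-0.06,-0.02],"twist": [0,0,0]},
    {"jaw": 0.45,"xyz": [0,0,0],"twist": [0,0,0]},
  ],
)

```text
time: 19.45
ee_pos: [0.4247, -0.2249, 0.2344]
ee_rot: [[0.856, 0.517, 0.002], [0.517, -0.856, -0.002], [0.001, 0.002, -1.0]]
ft_force: [-0.3, -0.2, 0.2]
opening: 0.0389
grasp_force: 0.0
```

```bash
python3 - <<'E'
from h import *
s=monitor.sense();print(s['time'],s['ee_pos'],s['opening'])
a=grab('wrist','w7')
json.dump({k:np.array(a[k]).tolist() for k in 'KRt'},open('w7.json','w'))
im=a['pixels'][:,:,::-1].copy();h=cv2.cvtColor(im,cv2.COLOR_BGR2HSV)
m=cv2.inRange(h,(95,90,40),(130,255,255));n,lab,st,ce=cv2.connectedComponentsWithStats(m)
for i in range(1,n):
    if st[i,4]>40: print(ce[i],st[i],cv2.minAreaRect(np.argwhere(lab==i)[:,::-1].astype(np.float32)))
E
```

```text
19.45 [ 0.4247 -0.2249  0.2344] 0.03894617686253819
[287.5025  76.5812] [272  62  32  29 394] ((287.4999694824219, 76.49998474121094), (29.501331329345703, 16.282812118530273), 32.735225677490234)
[375.0728 175.9232] [ 363  139   26   77 1484] ((374.6435546875, 177.06436157226562), (20.796276092529297, 75.82183074951172), 5.7105937004089355)
[257.6349 209.0132] [244 199  28  22 304] ((257.66583251953125, 209.3072967529297), (26.470508575439453, 13.968605995178223), 24.775142669677734)
```

View pics/w7.png

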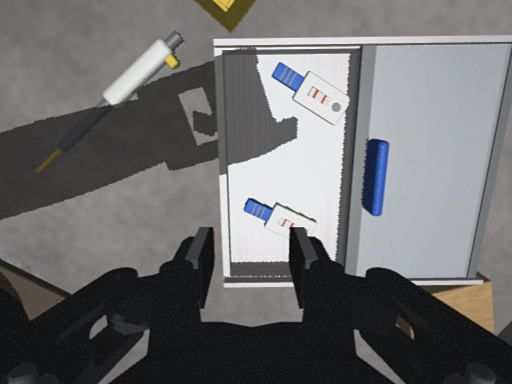

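The window is open and both tests are in clear view: grips at (287,76) and (258,209), circle of the upper one at (336,106), lines of the lower at (286,224). The upper one seems to have shifted since w6.

```bash
python3 - <<'E'
from h import *
f=json.load(open('w7.json'));ic=np.array([.4443,-.2683,-1.0274]);c,s=np.cos(ic[2]),np.sin(ic[2]);toL=lambda X:np.array([[c,s],[-s,c]])@(X[:2]-ic[:2])
G=ray(f,[(287.5,76.5),(257.6,209.2)],.055);E=ray(f,[(336,106),(286,224)],.055)
for g,e in zip(G,E): print(g,toL(g),np.degrees(np.arctan2(*(e-g)[1::-1])))
A=G[0]
rows([([A[0],A[1],.14],np.radians(90),.42)])
E
```

```text
[ 0.535  -0.2059  0.055 ] [-0.0066  0.1099] -88.15244405762498
[ 0.3832 -0.2591  0.055 ] [-0.0395 -0.0476] -87.60872312729103
8
[{"jaw": 0.42, "xyz": [0.033, 0.012, 0.029], "twist": [0.0, 0.0, -0.082]}, {"jaw": 0.42, "xyz": [0.031, 0.016, 0.029], "twist": [0.0, 0.0, -0.082]}, {"jaw": 0.42, "xyz": [0.028, 0.02, 0.03], "twist": [0.0, 0.0, -0.082]}, {"jaw": 0.42, "xyz": [0.025, 0.024, 0.029], "twist": [0.0, 0.0, -0.082]}, {"jaw": 0.42, "xyz": [0.022, 0.027, 0.03], "twist": [0.0, 0.0, -0.082]}, {"jaw": 0.42, "xyz": [0.019, 0.029, 0.029], "twist": [0.0, 0.0, -0.081]}, {"jaw": 0.42, "xyz": [0.015, 0.032, 0.03], "twist": [0.001, 0.001, -0.082]}, {"jaw": 0.42, "xyz": [0.011, 0.033, 0.029], "twist": [0.0, 0.0, -0.081]}]
```

The upper test was knocked to 22 mm from the side wall, so there's no room for fingers around its thumb grip. I'll take that one by its white body (44 mm ahead of the grip middle), where there is room.

```bash
python3 - <<'E'
from h import *
rows([([.5364,-.2499,.14],np.radians(91.85),.53)])
E
```

```text
8
[{"jaw": 0.53, "xyz": [0.026, 0.024, 0.029], "twist": [0.0, 0.0, -0.084]}, {"jaw": 0.53, "xyz": [0.022, 0.028, 0.029], "twist": [0.0, 0.0, -0.084]}, {"jaw": 0.53, "xyz": [0.019, 0.03, 0.03], "twist": [0.0, 0.0, -0.084]}, {"jaw": 0.53, "xyz": [0.015, 0.032, 0.029], "twist": [0.0, 0.0, -0.085]}, {"jaw": 0.53, "xyz": [0.01, 0.034, 0.03], "twist": [0.0, 0.0, -0.084]}, {"jaw": 0.53, "xyz": [0.005, 0.035, 0.029], "twist": [0.0, 0.0, -0.085]}, {"jaw": 0.53, "xyz": [0.001, 0.036, 0.03], "twist": [0.001, 0.001, -0.084]}, {"jaw": 0.53, "xyz": [-0.004, 0.035, 0.029], "twist": [0.0, 0.0, -0.085]}]
```

servo_tool(
  motion=[
    {"jaw": 0.53,"xyz": [0.026,0.024,0.029],"twist": [0,0,-0.084]},
    {"jaw": 0.53,"xyz": [0.022,0.028,0.029],"twist": [0,0,-0.084]},
    {"jaw": 0.53,"xyz": [0.019,0.03,0.029],"twist": [0,0,-0.084]},
    {"jaw": 0.53,"xyz": [0.015,0.032,0.029],"twist": [0,0,-0.085]},
    {"jaw": 0.53,"xyz": [0.01,0.034,0.03],"twist": [0,0,-0.084]},
    {"jaw": 0.53,"xyz": [0.005,0.035,0.03],"twist": [0,0,-0.085]},
    {"jaw": 0.53,"xyz": [0.001,0.036,0.03],"twist": [0,0,-0.084]},
    {"jaw": 0.53,"xyz": [-0.004,0.035,0.03],"twist": [0,0,-0.085]},
    {"jaw": 0.53,"xyz": [0,0,0],"twist": [0,0,0]},
    {"jaw": 0.53,"xyz": [0,0,0],"twist": [0,0,0]},
  ],
)

```text
time: 20.5
ee_pos: [0.5361, -0.2504, 0.1376]
ee_rot: [[-0.029, 1.0, -0.002], [1.0, 0.029, 0.001], [0.001, -0.002, -1.0]]
ft_force: [0.4, -0.1, 0.4]
opening: 0.0455
grasp_force: 0.0
```

```bash
python3 - <<'E'
from h import *
s=monitor.sense();p=np.array(s['ee_pos']);R=np.array(s['ee_rot']);print(s['time'],p,s['opening'])
a=grab('wrist','w8');f=a
h=cv2.cvtColor(a['pixels'][:,:,::-1].copy(),cv2.COLOR_BGR2HSV)
m=cv2.inRange(h,(95,90,40),(130,255,255));n,lab,st,ce=cv2.connectedComponentsWithStats(m)
for i in range(1,n):
    if st[i,4]>150:
        (c,wh,an)=cv2.minAreaRect(np.argwhere(lab==i)[:,::-1].astype(np.float32))
        bp=cv2.boxPoints((c,wh,an));W=ray(f,bp,.055);e=[W[1]-W[0],W[2]-W[1]];e.sort(key=np.linalg.norm)
        print(st[i],c,'grip',ray(f,[c],.055)[0],'in tool',R.T@(ray(f,[c],.055)[0]-p),'size',[np.linalg.norm(x) for x in e],'yaw',np.degrees(np.arctan2(e[1][1],e[1][0])))
E
```

```text
20.5 [ 0.5361 -0.2504  0.1376] 0.045501185880777575
[242 118  21  12 237] (252.0, 123.5) grip [ 0.5352 -0.1938  0.055 ] in tool [0.0565 0.0009 0.0826] size [np.float64(0.009179818747441643), np.float64(0.017025494657994446)] yaw 1.634352834484735
[241 132  21  25 420] (251.0, 144.0) grip [ 0.5348 -0.2112  0.055 ] in tool [0.0391 0.0001 0.0826] size [np.float64(0.017230474469836467), np.float64(0.020749906147859064)] yaw -87.87485376076862
[ 69 173  29  38 698] (83.53651428222656, 191.49156188964844) grip [ 0.384  -0.2584  0.055 ] in tool [-0.0037 -0.1521  0.0829] size [np.float64(0.020999590230306803), np.float64(0.03516204820256925)] yaw -83.42783123715556
[ 193  269   45   49 1207] (213.6000213623047, 292.20001220703125) grip [ 0.5017 -0.3593  0.055 ] in tool [-0.108  -0.0374  0.0825] size [np.float64(0.030019916521661888), np.float64(0.058054369024828426)] yaw 30.511630554528715
```

View pics/w8.png

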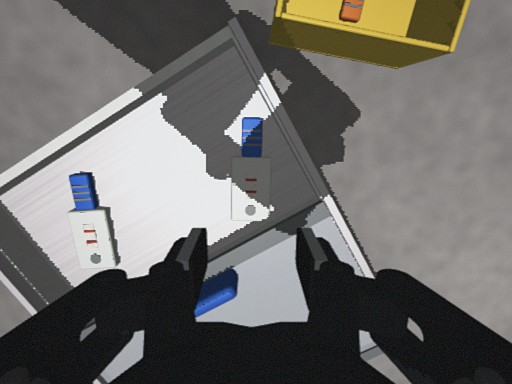

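Both tests are in clear view and the orange one is in the tub at (352,8). The near test's grip spans (252,118)-(252,157) and its body is centred under the tool. Descending and gripping.

servo_tool(
  motion=[
    {"jaw": 0.53,"xyz": [0,0.001,0.055],"twist": [0,0,0]},
    {"jaw": 0.53,"xyz": [0,0,0.055],"twist": [0,0,0]},
    {"jaw": 0.53,"xyz": [0,0,0.055],"twist": [0,0,0]},
    {"jaw": 0.53,"xyz": [0,0,0.055],"twist": [0,0,0]},
    {"jaw": 0.53,"xyz": [0,0,0.055],"twist": [0,0,0]},
    {"jaw": 0.53,"xyz": [0,0,0.035],"twist": [0,0,0]},
    {"jaw": 0.53,"xyz": [0,0,0],"twist": [0,0,0]},
    {"jaw": 0,"xyz": [0,0,0],"twist": [0,0,0]},
    {"jaw": 0,"xyz": [0,0,0],"twist": [0,0,0]},
    {"jaw": 0,"xyz": [0,0,0],"twist": [0,0,0]},
    {"jaw": 0,"xyz": [0,0,0],"twist": [0,0,0]},
  ],
  grip_force=40,
)

```text
time: 21.65
ee_pos: [0.5374, -0.2501, 0.0157]
ee_rot: [[-0.032, 0.999, 0.001], [0.999, 0.032, -0.001], [-0.001, 0.001, -1.0]]
ft_force: [0.6, -0.2, -0.3]
opening: 0.0341
grasp_force: 39.9
```

The overlap is thin, so I'll regrip 5.5 mm lower, then lift.

servo_tool(
  motion=[
    {"jaw": 0.53,"xyz": [0,0,0],"twist": [0,0,0]},
    {"jaw": 0.53,"xyz": [0,0,0],"twist": [0,0,0]},
    {"jaw": 0.53,"xyz": [0,0,0.008],"twist": [0,0,0]},
    {"jaw": 0.53,"xyz": [0,0,0.008],"twist": [0,0,0]},
    {"jaw": 0.53,"xyz": [0,0,0],"twist": [0,0,0]},
    {"jaw": 0,"xyz": [0,0,0],"twist": [0,0,0]},
    {"jaw": 0,"xyz": [0,0,0],"twist": [0,0,0]},
    {"jaw": 0,"xyz": [0,0,0],"twist": [0,0,0]},
    {"jaw": 0,"xyz": [0,0,0],"twist": [0,0,0]},
    {"jaw": 0,"xyz": [0,0,0],"twist": [0,0,0]},
  ],
)

```text
time: 22.65
ee_pos: [0.5376, -0.2504, 0.0093]
ee_rot: [[-0.032, 0.999, 0.002], [0.999, 0.032, -0.001], [-0.001, 0.002, -1.0]]
ft_force: [0.1, 0.4, 5.7]
opening: 0.0342
grasp_force: 43.8
```

```bash
python3 - <<'E'
from h import *
s=monitor.sense();p=np.array(s['ee_pos']);R=np.array(s['ee_rot']);print(s['time'],p,s['opening'],s['ft_force'])
rd=np.array([.5092,.2145,.6595])
q=loc(rd,[.014,-.058])[0];print('place',q)
y=np.radians(91.8)
p,R=rows([([*p[:2],.16],y,0),([.57,-.12,.17],2.2,0),([q[0],q[1],.16],rd[2]+np.pi,0)])
E
```

```text
22.65 [ 0.5376 -0.2504  0.0093] 0.034164486918082514 [0.129  0.3779 5.7027]
place [0.5558 0.1772]
20
[{"jaw": 0, "xyz": [0.0, 0.0, -0.094], "twist": [0.0, 0.0, 0.0]}, {"jaw": 0, "xyz": [0.0, 0.0, -0.094], "twist": [0.0, 0.0, 0.0]}, {"jaw": 0, "xyz": [0.0, 0.0, -0.094], "twist": [0.0, 0.0, 0.0]}, {"jaw": 0, "xyz": [0.0, 0.001, -0.095], "twist": [0.001, 0.001, 0.001]}, {"jaw": 0, "xyz": [0.065, 0.018, -0.005], "twist": [0.0, 0.0, -0.076]}, {"jaw": 0, "xyz": [0.062, 0.026, -0.005], "twist": [0.0, 0.0, -0.076]}, {"jaw": 0, "xyz": [0.058, 0.033, -0.005], "twist": [0.0, 0.0, -0.076]}, {"jaw": 0, "xyz": [0.054, 0.039, -0.005], "twist": [0.0, 0.0, -0.077]}, {"jaw": 0, "xyz": [0.049, 0.046, -0.005], "twist": [0.0, 0.0, -0.076]}, {"jaw": 0, "xyz": [0.057, 0.037, 0.002], "twist": [0.0, 0.0, -0.093]}, {"jaw": 0, "xyz": [0.05, 0.045, 0.002], "twist": [0.0, 0.0, -0.093]}, {"jaw": 0, "xyz": [0.043, 0.052, 0.002], "twist": [0.0, 0.0, -0.093]}, {"jaw": 0, "xyz": [0.035, 0.058, 0.002], "twist": [0.0, 0.0, -0.093]}, {"jaw": 0, "xyz": [0.027, 0.062, 0.003], "twist": [0.0, 0.0, -0.092]}, {"jaw": 0, "xyz": [0.018, 0.065, 0.002], "twist": [0.0, 0.0, -0.093]}, {"jaw": 0, "xyz": [0.008, 0.067, 0.003], "twist": [0.0, 0.0, -0.092]}, {"jaw": 0, "xyz": [-0.002, 0.068, 0.002], "twist": [0.0, 0.0, -0.093]}, {"jaw": 0, "xyz": [-0.012, 0.067, 0.003], "twist": [0.0, 0.0, -0.092]}, {"jaw": 0, "xyz": [-0.021, 0.064, 0.002], "twist": [0.0, 0.0, -0.093]}, {"jaw": 0, "xyz": [-0.031, 0.06, 0.003], "twist": [0.0, 0.0, -0.092]}]
```

servo_tool(
  motion=[
    {"jaw": 0,"xyz": [0,0,-0.06],"twist": [0,0,0]},
    {"jaw": 0,"xyz": [0,0,-0.1],"twist": [0,0,0]},
    {"jaw": 0,"xyz": [0,0,-0.11],"twist": [0,0,0]},
    {"jaw": 0,"xyz": [0,0,-0.11],"twist": [0,0,0]},
    {"jaw": 0,"xyz": [0.065,0.018,-0.005],"twist": [0,0,-0.076]},
    {"jaw": 0,"xyz": [0.062,0.026,-0.005],"twist": [0,0,-0.076]},
    {"jaw": 0,"xyz": [0.058,0.033,-0.005],"twist": [0,0,-0.076]},
    {"jaw": 0,"xyz": [0.054,0.039,-0.005],"twist": [0,0,-0.076]},
    {"jaw": 0,"xyz": [0.049,0.046,-0.005],"twist": [0,0,-0.076]},
  ],
)

```text
time: 23.55
ee_pos: [0.5682, -0.1182, 0.1691]
ee_rot: [[-0.592, 0.806, -0.002], [0.806, 0.592, 0.001], [0.002, -0.001, -1.0]]
ft_force: [-0.0, -0.7, -0.3]
opening: 0.0345
grasp_force: 41.4
```

servo_tool(
  motion=[
    {"jaw": 0,"xyz": [0.057,0.037,0.002],"twist": [0,0,-0.093]},
    {"jaw": 0,"xyz": [0.05,0.045,0.002],"twist": [0,0,-0.093]},
    {"jaw": 0,"xyz": [0.043,0.052,0.002],"twist": [0,0,-0.093]},
    {"jaw": 0,"xyz": [0.035,0.058,0.002],"twist": [0,0,-0.093]},
    {"jaw": 0,"xyz": [0.027,0.062,0.002],"twist": [0,0,-0.093]},
    {"jaw": 0,"xyz": [0.018,0.065,0.002],"twist": [0,0,-0.093]},
    {"jaw": 0,"xyz": [0.008,0.067,0.002],"twist": [0,0,-0.093]},
    {"jaw": 0,"xyz": [-0.002,0.068,0.002],"twist": [0,0,-0.093]},
    {"jaw": 0,"xyz": [-0.012,0.067,0.002],"twist": [0,0,-0.092]},
    {"jaw": 0,"xyz": [-0.021,0.064,0.002],"twist": [0,0,-0.092]},
    {"jaw": 0,"xyz": [-0.031,0.06,0.002],"twist": [0,0,-0.092]},
    {"jaw": 0,"xyz": [0,0,0],"twist": [0,0,0]},
  ],
)

```text
time: 24.75
ee_pos: [0.553, 0.1801, 0.1601]
ee_rot: [[-0.787, -0.617, -0.003], [-0.617, 0.787, 0.001], [0.002, 0.002, -1.0]]
ft_force: [0.2, 0.1, -0.5]
opening: 0.0348
grasp_force: 41.4
```

```bash
python3 - <<'E'
from h import *
s=monitor.sense();p=np.array(s['ee_pos']);R=np.array(s['ee_rot']);print(s['time'],p,R,s['opening'],s['ft_force'],s['joint_pos'])
rd=np.array([.5092,.2145,.6595]);q=loc(rd,[.014,-.058])[0]
p,R=rows([([q[0],q[1],.04],rd[2]+np.pi,0),([q[0],q[1],-.015],rd[2]+np.pi,0,.02)])
E
```

```text
24.75 [0.553  0.1801 0.1601] [[-0.7867 -0.6173 -0.0026]
 [-0.6173  0.7867  0.0005]
 [ 0.0017  0.0021 -1.    ]] 0.0347718897125096 [ 0.1841  0.1358 -0.512 ] [ 0.1401  0.1163  1.843   0.001   1.1848 -2.0964]
6
[{"jaw": 0, "xyz": [-0.001, -0.004, 0.1], "twist": [0.0, 0.0, 0.001]}, {"jaw": 0, "xyz": [0.0, -0.003, 0.1], "twist": [0.001, -0.001, 0.001]}, {"jaw": 0, "xyz": [0.0, -0.004, 0.1], "twist": [0.0, 0.0, 0.002]}, {"jaw": 0, "xyz": [0.0, 0.0, 0.046], "twist": [0.0, 0.0, 0.0]}, {"jaw": 0, "xyz": [0.0, 0.0, 0.046], "twist": [0.0, 0.0, 0.0]}, {"jaw": 0, "xyz": [0.0, 0.0, 0.046], "twist": [0.0, 0.0, 0.0]}]
```

servo_tool(
  motion=[
    {"jaw": 0,"xyz": [0,-0.004,0.1],"twist": [0,0,0.001]},
    {"jaw": 0,"xyz": [0,-0.004,0.1],"twist": [0,0,0.002]},
    {"jaw": 0,"xyz": [0,-0.003,0.1],"twist": [0,0,0.001]},
    {"jaw": 0,"xyz": [0,0,0.05],"twist": [0,0,0]},
    {"jaw": 0,"xyz": [0,0,0.04],"twist": [0,0,0]},
    {"jaw": 0,"xyz": [0,0,0.03],"twist": [0,0,0]},
    {"jaw": 0,"xyz": [0,0,0.014],"twist": [0,0,0]},
    {"jaw": 0,"xyz": [0,0,0],"twist": [0,0,0]},
  ],
)

```text
time: 25.55
ee_pos: [0.5572, 0.174, -0.0122]
ee_rot: [[-0.794, -0.608, -0.0], [-0.608, 0.794, -0.0], [0.0, 0.0, -1.0]]
ft_force: [-1.3, -0.4, -0.3]
opening: 0.0347
grasp_force: 41.4
```

servo_tool(
  motion=[
    {"jaw": 0,"xyz": [-0.002,0.008,0],"twist": [0,0,-0.003]},
    {"jaw": 0,"xyz": [0,0,0.007],"twist": [0,0,0]},
    {"jaw": 0,"xyz": [0,0,0],"twist": [0,0,0]},
    {"jaw": 0.5,"xyz": [0,0,0],"twist": [0,0,0]},
    {"jaw": 0.5,"xyz": [0,0,0],"twist": [0,0,0]},
    {"jaw": 0.5,"xyz": [0,0,0],"twist": [0,0,0]},
    {"jaw": 0.5,"xyz": [0,0,-0.05],"twist": [0,0,0]},
    {"jaw": 0.5,"xyz": [0,0,-0.1],"twist": [0,0,0]},
    {"jaw": 0.5,"xyz": [0,0,-0.12],"twist": [0,0,0]},
    {"jaw": 0.5,"xyz": [0,0,-0.12],"twist": [0,0,0]},
    {"jaw": 0.5,"xyz": [0,0,0],"twist": [0,0,0]},
  ],
)

```text
time: 26.65
ee_pos: [0.5614, 0.178, 0.1506]
ee_rot: [[-0.79, -0.612, 0.017], [-0.612, 0.791, 0.002], [-0.014, -0.008, -1.0]]
ft_force: [-0.6, 0.0, 0.4]
opening: 0.0431
grasp_force: 0.0
```

```bash
cat >> h.py <<'E'
def blues(f,z,lo=(95,90,40),hi=(130,255,255),amin=100):
    h=cv2.cvtColor(f['pixels'][:,:,::-1].copy(),cv2.COLOR_BGR2HSV);m=cv2.morphologyEx(cv2.inRange(h,lo,hi),cv2.MORPH_CLOSE,np.ones((9,9)))
    n,lab,st,ce=cv2.connectedComponentsWithStats(m)
    for i in range(1,n):
        if st[i,4]<amin: continue
        r=cv2.minAreaRect(np.argwhere(lab==i)[:,::-1].astype(np.float32));W=ray(f,cv2.boxPoints(r),z);e=sorted([W[1]-W[0],W[2]-W[1]],key=np.linalg.norm)
        print(st[i],'c',ray(f,[r[0]],z)[0],'size mm',np.round([np.linalg.norm(x)*1000 for x in e]),'yaw',np.degrees(np.arctan2(e[1][1],e[1][0])))
E
python3 - <<'E'
from h import *
s=monitor.sense();p=np.array(s['ee_pos']);R=np.array(s['ee_rot']);print(s['time'],p,s['opening'])
a=grab('wrist','w9'); blues(a,.03)
rd=np.array([.5092,.2145,.6595]);print('exp grip',loc(rd,[-.03,-.058]))
B=np.array([.384,-.2584]);
p,R=rows([([.57,-.02,.2],2.4,.42),([.42,-.21,.2],1.6,.42)])
E
```

```text
26.65 [0.5614 0.178  0.1506] 0.043055980718825285
[247 110  18  34 580] c [0.5206 0.1512 0.03  ] size mm [16. 32.] yaw 38.401204609030245
exp grip [[0.521  0.1503]]
16
[{"jaw": 0.42, "xyz": [0.028, -0.041, -0.013], "twist": [0.0, 0.001, 0.089]}, {"jaw": 0.42, "xyz": [0.022, -0.044, -0.013], "twist": [0.0, 0.001, 0.089]}, {"jaw": 0.42, "xyz": [0.016, -0.047, -0.013], "twist": [0.0, 0.001, 0.089]}, {"jaw": 0.42, "xyz": [0.009, -0.049, -0.013], "twist": [0.0, 0.001, 0.089]}, {"jaw": 0.42, "xyz": [0.002, -0.049, -0.014], "twist": [0.0, 0.001, 0.089]}, {"jaw": 0.42, "xyz": [-0.005, -0.049, -0.013], "twist": [0.0, 0.0, 0.089]}, {"jaw": 0.42, "xyz": [-0.012, -0.048, -0.014], "twist": [0.0, 0.0, 0.089]}, {"jaw": 0.42, "xyz": [-0.018, -0.046, -0.013], "twist": [0.0, 0.001, 0.09]}, {"jaw": 0.42, "xyz": [-0.024, -0.043, -0.014], "twist": [0.0, 0.0, 0.089]}, {"jaw": 0.42, "xyz": [-0.031, -0.04, -0.013], "twist": [0.0, 0.001, 0.09]}, {"jaw": 0.42, "xyz": [-0.007, -0.101, 0.0], "twist": [0.0, 0.0, 0.085]}, {"jaw": 0.42, "xyz": [-0.021, -0.099, 0.0], "twist": [0.0, 0.0, 0.085]}, {"jaw": 0.42, "xyz": [-0.034, -0.095, 0.0], "twist": [0.0, 0.0, 0.085]}, {"jaw": 0.42, "xyz": [-0.046, -0.09, 0.0], "twist": [0.0, 0.0, 0.085]}, {"jaw": 0.42, "xyz": [-0.057, -0.082, 0.0], "twist": [0.0, 0.0, 0.084]}, {"jaw": 0.42, "xyz": [-0.068, -0.075, -0.001], "twist": [0.0, 0.0, 0.085]}]
```

servo_tool(
  motion=[
    {"jaw": 0.42,"xyz": [0.028,-0.041,-0.013],"twist": [0,0,0.089]},
    {"jaw": 0.42,"xyz": [0.022,-0.044,-0.013],"twist": [0,0,0.089]},
    {"jaw": 0.42,"xyz": [0.016,-0.047,-0.013],"twist": [0,0,0.089]},
    {"jaw": 0.42,"xyz": [0.009,-0.049,-0.013],"twist": [0,0,0.089]},
    {"jaw": 0.42,"xyz": [0.002,-0.049,-0.013],"twist": [0,0,0.089]},
    {"jaw": 0.42,"xyz": [-0.005,-0.049,-0.013],"twist": [0,0,0.089]},
    {"jaw": 0.42,"xyz": [-0.012,-0.048,-0.013],"twist": [0,0,0.089]},
    {"jaw": 0.42,"xyz": [-0.018,-0.046,-0.013],"twist": [0,0,0.089]},
    {"jaw": 0.42,"xyz": [-0.024,-0.043,-0.013],"twist": [0,0,0.089]},
    {"jaw": 0.42,"xyz": [-0.031,-0.04,-0.013],"twist": [0,0,0.089]},
  ],
)

```text
time: 27.7
ee_pos: [0.5661, -0.0213, 0.1913]
ee_rot: [[-0.735, 0.678, -0.003], [0.678, 0.735, 0.001], [0.003, -0.002, -1.0]]
ft_force: [-0.1, 0.5, -0.5]
opening: 0.0362
grasp_force: 0.0
```

servo_tool(
  motion=[
    {"jaw": 0.42,"xyz": [-0.007,-0.101,0],"twist": [0,0,0.085]},
    {"jaw": 0.42,"xyz": [-0.021,-0.099,0],"twist": [0,0,0.085]},
    {"jaw": 0.42,"xyz": [-0.034,-0.095,0],"twist": [0,0,0.085]},
    {"jaw": 0.42,"xyz": [-0.046,-0.09,0],"twist": [0,0,0.085]},
    {"jaw": 0.42,"xyz": [-0.057,-0.082,0],"twist": [0,0,0.085]},
    {"jaw": 0.42,"xyz": [-0.068,-0.075,0],"twist": [0,0,0.085]},
    {"jaw": 0.42,"xyz": [-0.059,-0.047,0.03],"twist": [0,0,0]},
    {"jaw": 0.42,"xyz": [-0.059,-0.047,0.03],"twist": [0,0,0]},
    {"jaw": 0.42,"xyz": [0,0,0],"twist": [0,0,0]},
    {"jaw": 0.42,"xyz": [0,0,0],"twist": [0,0,0]},
  ],
)

```text
time: 28.7
ee_pos: [0.3805, -0.2588, 0.1677]
ee_rot: [[-0.029, 1.0, -0.002], [1.0, 0.029, 0.003], [0.003, -0.002, -1.0]]
ft_force: [-0.1, -0.1, -0.3]
opening: 0.036
grasp_force: 0.0
```

```bash
python3 - <<'E'
from h import *
s=monitor.sense();p=np.array(s['ee_pos']);R=np.array(s['ee_rot']);print(s['time'],p,R[:,0],s['opening'])
a=grab('wrist','w10'); blues(a,.055)
E
```

```text
28.7 [ 0.3805 -0.2588  0.1677] [-0.0288  0.9996  0.0026] 0.03597854707279467
[190  82 139  83 285] c [ 0.386 -0.202  0.055] size mm [  2. 152.] yaw 31.78606832194544
[243 163  20  35 567] c [ 0.3818 -0.2584  0.055 ] size mm [17. 34.] yaw -84.04729922356485
[347 249  70  30 885] c [ 0.5264 -0.3578  0.055 ] size mm [37. 68.] yaw 32.00406335089426
```

servo_tool(
  motion=[
    {"jaw": 0.42,"xyz": [0.001,0.003,0.06],"twist": [0,0,-0.048]},
    {"jaw": 0.42,"xyz": [0,0,0.06],"twist": [0,0,0]},
    {"jaw": 0.42,"xyz": [0,0,0.06],"twist": [0,0,0]},
    {"jaw": 0.42,"xyz": [0,0,0.06],"twist": [0,0,0]},
    {"jaw": 0.42,"xyz": [0,0,0.06],"twist": [0,0,0]},
    {"jaw": 0.42,"xyz": [0,0,0.06],"twist": [0,0,0]},
    {"jaw": 0.42,"xyz": [0,0,0.03],"twist": [0,0,0]},
    {"jaw": 0.42,"xyz": [0,0,0],"twist": [0,0,0]},
    {"jaw": 0,"xyz": [0,0,0],"twist": [0,0,0]},
    {"jaw": 0,"xyz": [0,0,0],"twist": [0,0,0]},
    {"jaw": 0,"xyz": [0,0,0],"twist": [0,0,0]},
    {"jaw": 0,"xyz": [0,0,0],"twist": [0,0,0]},
  ],
)

```text
time: 29.95
ee_pos: [0.3833, -0.2596, 0.0144]
ee_rot: [[-0.106, 0.994, 0.002], [0.994, 0.106, -0.002], [-0.002, 0.002, -1.0]]
ft_force: [0.6, 1.0, 3.5]
opening: 0.0163
grasp_force: 40.4
```

```bash
python3 - <<'E'
from h import *
s=monitor.sense();p=np.array(s['ee_pos']);R=np.array(s['ee_rot']);print(s['time'],p,R[:,0],s['opening'],s['ft_force'],s['grasp_force'])
rd=np.array([.5092,.2145,.6595]);q=loc(rd,[-.03,0])[0];print(q)
y=np.arctan2(R[1,0],R[0,0])
rows([([*p[:2],.15],y,0),([.5,-.12,.17],2.4,0),([*q,.14],rd[2]+np.pi,0)])
E
```

```text
29.95 [ 0.3833 -0.2596  0.0144] [-0.1058  0.9944 -0.0019] 0.01634056920105938 [0.6035 0.9613 3.477 ] 40.37818372249603
[0.4855 0.1961]
18
[{"jaw": 0, "xyz": [0.0, 0.0, -0.113], "twist": [0.0, 0.0, 0.0]}, {"jaw": 0, "xyz": [0.0, 0.0, -0.113], "twist": [0.001, 0.001, 0.0]}, {"jaw": 0, "xyz": [0.0, 0.0, -0.113], "twist": [0.0, 0.0, 0.0]}, {"jaw": 0, "xyz": [0.063, 0.066, -0.01], "twist": [0.0, 0.0, -0.092]}, {"jaw": 0, "xyz": [0.053, 0.074, -0.01], "twist": [0.0, 0.0, -0.092]}, {"jaw": 0, "xyz": [0.042, 0.081, -0.01], "twist": [0.0, 0.0, -0.092]}, {"jaw": 0, "xyz": [0.03, 0.086, -0.01], "twist": [0.0, 0.0, -0.092]}, {"jaw": 0, "xyz": [0.017, 0.089, -0.01], "twist": [0.0, 0.0, -0.092]}, {"jaw": 0, "xyz": [0.056, 0.056, 0.007], "twist": [0.0, 0.0, -0.089]}, {"jaw": 0, "xyz": [0.048, 0.063, 0.008], "twist": [0.0, 0.0, -0.089]}, {"jaw": 0, "xyz": [0.039, 0.069, 0.007], "twist": [0.0, 0.0, -0.089]}, {"jaw": 0, "xyz": [0.029, 0.074, 0.008], "twist": [0.0, 0.0, -0.089]}, {"jaw": 0, "xyz": [0.018, 0.077, 0.007], "twist": [0.0, 0.0, -0.089]}, {"jaw": 0, "xyz": [0.007, 0.079, 0.008], "twist": [0.0, 0.0, -0.089]}, {"jaw": 0, "xyz": [-0.004, 0.079, 0.007], "twist": [0.0, 0.0, -0.09]}, {"jaw": 0, "xyz": [-0.015, 0.077, 0.008], "twist": [0.0, 0.0, -0.089]}, {"jaw": 0, "xyz": [-0.026, 0.075, 0.007], "twist": [0.0, 0.0, -0.09]}, {"jaw": 0, "xyz": [-0.036, 0.07, 0.008], "twist": [0.0, 0.0, -0.089]}]
```

servo_tool(
  motion=[
    {"jaw": 0,"xyz": [0,0,-0.08],"twist": [0,0,0]},
    {"jaw": 0,"xyz": [0,0,-0.11],"twist": [0,0,0]},
    {"jaw": 0,"xyz": [0,0,-0.11],"twist": [0,0,0]},
    {"jaw": 0,"xyz": [0,0,-0.04],"twist": [0,0,0]},
    {"jaw": 0,"xyz": [0.063,0.066,-0.01],"twist": [0,0,-0.092]},
    {"jaw": 0,"xyz": [0.053,0.074,-0.01],"twist": [0,0,-0.092]},
    {"jaw": 0,"xyz": [0.042,0.081,-0.01],"twist": [0,0,-0.092]},
    {"jaw": 0,"xyz": [0.03,0.086,-0.01],"twist": [0,0,-0.092]},
    {"jaw": 0,"xyz": [0.017,0.089,-0.01],"twist": [0,0,-0.092]},
  ],
)

```text
time: 30.85
ee_pos: [0.5002, -0.1183, 0.1696]
ee_rot: [[-0.741, 0.672, 0.001], [0.672, 0.741, -0.0], [-0.001, 0.0, -1.0]]
ft_force: [0.1, 1.1, -0.2]
opening: 0.0166
grasp_force: 40.0
```

servo_tool(
  motion=[
    {"jaw": 0,"xyz": [0.056,0.056,0.008],"twist": [0,0,-0.089]},
    {"jaw": 0,"xyz": [0.048,0.063,0.008],"twist": [0,0,-0.089]},
    {"jaw": 0,"xyz": [0.039,0.069,0.008],"twist": [0,0,-0.089]},
    {"jaw": 0,"xyz": [0.029,0.074,0.008],"twist": [0,0,-0.089]},
    {"jaw": 0,"xyz": [0.018,0.077,0.008],"twist": [0,0,-0.089]},
    {"jaw": 0,"xyz": [0.007,0.079,0.008],"twist": [0,0,-0.089]},
    {"jaw": 0,"xyz": [-0.004,0.079,0.008],"twist": [0,0,-0.089]},
    {"jaw": 0,"xyz": [-0.015,0.077,0.008],"twist": [0,0,-0.089]},
    {"jaw": 0,"xyz": [-0.026,0.075,0.008],"twist": [0,0,-0.089]},
    {"jaw": 0,"xyz": [-0.036,0.07,0.008],"twist": [0,0,-0.089]},
    {"jaw": 0,"xyz": [0,0,0],"twist": [0,0,0]},
    {"jaw": 0,"xyz": [0,0,0],"twist": [0,0,0]},
  ],
)

```text
time: 32.05
ee_pos: [0.4847, 0.1969, 0.1371]
ee_rot: [[-0.792, -0.61, -0.0], [-0.61, 0.792, -0.001], [0.0, -0.0, -1.0]]
ft_force: [-0.1, -0.1, 0.4]
opening: 0.0164
grasp_force: 40.0
```

```bash
python3 - <<'E'
from h import *
s=monitor.sense();p=np.array(s['ee_pos']);R=np.array(s['ee_rot']);print(s['time'],p,R[:,0],s['opening'],s['ft_force'],s['grasp_force'])
rd=np.array([.5092,.2145,.6595]);q=loc(rd,[-.03,0])[0]
rows([([*q,.03],rd[2]+np.pi,0),([*q,-.0095],rd[2]+np.pi,0,.015)])
a=grab('wrist','w11'); blues(a,.03)
E
```

```text
32.05 [0.4847 0.1969 0.1371] [-0.7925 -0.6099  0.0005] 0.016383280132828925 [-0.1211 -0.0962  0.4101] 40.01900911331177
6
[{"jaw": 0, "xyz": [0.0, -0.001, 0.089], "twist": [0.0, 0.0, -0.001]}, {"jaw": 0, "xyz": [0.0, -0.001, 0.089], "twist": [0.0, 0.0, -0.001]}, {"jaw": 0, "xyz": [-0.001, -0.001, 0.09], "twist": [0.0, 0.0, 0.0]}, {"jaw": 0, "xyz": [0.0, 0.0, 0.033], "twist": [0.0, 0.0, 0.0]}, {"jaw": 0, "xyz": [0.0, 0.0, 0.033], "twist": [0.0, 0.0, 0.0]}, {"jaw": 0, "xyz": [0.0, 0.0, 0.033], "twist": [0.0, 0.0, 0.0]}]
[182 164  20  34 612] c [0.5209 0.1512 0.03  ] size mm [18. 34.] yaw 37.53472680013191
[ 234  212   36   66 2213] c [0.5392 0.2399 0.03  ] size mm [35. 74.] yaw 38.44513155751158
```

servo_tool(
  motion=[
    {"jaw": 0,"xyz": [0,-0.002,0.089],"twist": [0,0,-0.001]},
    {"jaw": 0,"xyz": [0,-0.001,0.089],"twist": [0,0,-0.001]},
    {"jaw": 0,"xyz": [0,0,0.089],"twist": [0,0,0]},
    {"jaw": 0,"xyz": [0,0,0.033],"twist": [0,0,0]},
    {"jaw": 0,"xyz": [0,0,0.033],"twist": [0,0,0]},
    {"jaw": 0,"xyz": [0,0,0.033],"twist": [0,0,0]},
    {"jaw": 0,"xyz": [0,0,0],"twist": [0,0,0]},
    {"jaw": 0,"xyz": [0,0,0],"twist": [0,0,0]},
  ],
)

```text
time: 32.9
ee_pos: [0.4866, 0.1958, -0.0084]
ee_rot: [[-0.791, -0.612, 0.001], [-0.612, 0.791, 0.0], [-0.001, -0.001, -1.0]]
ft_force: [0.2, -0.7, -1.1]
opening: 0.0161
grasp_force: 40.0
```

servo_tool(
  motion=[
    {"jaw": 0.35,"xyz": [0,0,0],"twist": [0,0,0]},
    {"jaw": 0.35,"xyz": [0,0,0],"twist": [0,0,0]},
    {"jaw": 0.35,"xyz": [0,0,0],"twist": [0,0,0]},
    {"jaw": 0.35,"xyz": [0,0,-0.04],"twist": [0,0,0]},
    {"jaw": 0.35,"xyz": [0,0,-0.1],"twist": [0,0,0]},
    {"jaw": 0.35,"xyz": [0,0,-0.12],"twist": [0,0,0]},
    {"jaw": 0.35,"xyz": [0,0,-0.12],"twist": [0,0,0]},
    {"jaw": 0.35,"xyz": [0,0,-0.12],"twist": [0,0,0]},
    {"jaw": 0.35,"xyz": [0,0,0],"twist": [0,0,0]},
    {"jaw": 0.35,"xyz": [0,0,0],"twist": [0,0,0]},
  ],
)

```text
time: 33.9
ee_pos: [0.4867, 0.196, 0.1928]
ee_rot: [[-0.791, -0.612, 0.004], [-0.612, 0.791, 0.001], [-0.004, -0.002, -1.0]]
ft_force: [0.6, 0.1, -1.4]
opening: 0.0299
grasp_force: 0.0
```

```bash
python3 - <<'E'
from h import *
s=monitor.sense();p=np.array(s['ee_pos']);R=np.array(s['ee_rot']);print(s['time'],p,R[:,0],s['opening'])
a=grab('wrist','w12'); blues(a,.03)
rd=np.array([.5092,.2145,.6595]);print('exp',loc(rd,[[-.03,0],[-.03,-.058]]))
b=loc([.4443,-.2683,-1.0274],[.086,.005])[0];print(b)
rows([([.55,-.1,.2],2.2,.45),([.48,-.3,.2],.543,.45)])
E
```

```text
33.9 [0.4867 0.196  0.1928] [-0.7905 -0.6124 -0.0039] 0.029891211483413036
[195 154  16  28 420] c [0.5204 0.1508 0.03  ] size mm [17. 32.] yaw 35.615915828349316
[245 155  15  29 402] c [0.4866 0.1974 0.03  ] size mm [16. 33.] yaw 38.126550987854095
exp [[0.4855 0.1961]
 [0.521  0.1503]]
[ 0.493  -0.3393]
23
[{"jaw": 0.45, "xyz": [0.03, -0.062, -0.002], "twist": [0.0, 0.0, 0.093]}, {"jaw": 0.45, "xyz": [0.02, -0.066, -0.002], "twist": [0.0, 0.0, 0.093]}, {"jaw": 0.45, "xyz": [0.01, -0.068, -0.002], "twist": [0.0, 0.0, 0.093]}, {"jaw": 0.45, "xyz": [0.0, -0.069, -0.002], "twist": [0.0, 0.0, 0.093]}, {"jaw": 0.45, "xyz": [-0.01, -0.068, -0.002], "twist": [0.0, 0.0, 0.092]}, {"jaw": 0.45, "xyz": [-0.019, -0.066, -0.002], "twist": [0.0, 0.0, 0.093]}, {"jaw": 0.45, "xyz": [-0.029, -0.063, -0.002], "twist": [0.0, 0.0, 0.092]}, {"jaw": 0.45, "xyz": [-0.037, -0.058, -0.002], "twist": [0.0, 0.0, 0.093]}, {"jaw": 0.45, "xyz": [-0.045, -0.051, -0.002], "twist": [0.0, 0.0, 0.092]}, {"jaw": 0.45, "xyz": [-0.052, -0.045, -0.003], "twist": [0.0, 0.0, 0.093]}, {"jaw": 0.45, "xyz": [-0.058, -0.036, 
[... 203 characters left out ...]
 [-0.034, -0.028, 0.0], "twist": [0.0, 0.0, 0.088]}, {"jaw": 0.45, "xyz": [-0.038, -0.023, 0.0], "twist": [0.0, 0.0, 0.088]}, {"jaw": 0.45, "xyz": [-0.04, -0.018, 0.0], "twist": [0.0, 0.0, 0.088]}, {"jaw": 0.45, "xyz": [-0.043, -0.012, 0.0], "twist": [0.0, 0.0, 0.088]}, {"jaw": 0.45, "xyz": [-0.044, -0.006, 0.0], "twist": [0.0, 0.0, 0.088]}, {"jaw": 0.45, "xyz": [-0.044, 0.0, 0.0], "twist": [0.0, 0.0, 0.088]}, {"jaw": 0.45, "xyz": [-0.044, 0.006, 0.0], "twist": [0.0, 0.0, 0.088]}, {"jaw": 0.45, "xyz": [-0.042, 0.012, 0.0], "twist": [0.0, 0.0, 0.088]}, {"jaw": 0.45, "xyz": [-0.04, 0.018, 0.0], "twist": [0.0, 0.0, 0.087]}, {"jaw": 0.45, "xyz": [-0.038, 0.024, 0.0], "twist": [0.0, 0.0, 0.088]}]
```

servo_tool(
  motion=[
    {"jaw": 0.45,"xyz": [0.03,-0.062,-0.002],"twist": [0,0,0.093]},
    {"jaw": 0.45,"xyz": [0.02,-0.066,-0.002],"twist": [0,0,0.093]},
    {"jaw": 0.45,"xyz": [0.01,-0.068,-0.002],"twist": [0,0,0.093]},
    {"jaw": 0.45,"xyz": [0,-0.069,-0.002],"twist": [0,0,0.093]},
    {"jaw": 0.45,"xyz": [-0.01,-0.068,-0.002],"twist": [0,0,0.093]},
    {"jaw": 0.45,"xyz": [-0.019,-0.066,-0.002],"twist": [0,0,0.093]},
    {"jaw": 0.45,"xyz": [-0.029,-0.063,-0.002],"twist": [0,0,0.093]},
    {"jaw": 0.45,"xyz": [-0.037,-0.058,-0.002],"twist": [0,0,0.093]},
    {"jaw": 0.45,"xyz": [-0.045,-0.051,-0.002],"twist": [0,0,0.093]},
    {"jaw": 0.45,"xyz": [-0.052,-0.045,-0.002],"twist": [0,0,0.093]},
    {"jaw": 0.45,"xyz": [-0.058,-0.036,-0.002],"twist": [0,0,0.093]},
  ],
)

```text
time: 35.05
ee_pos: [0.5483, -0.1005, 0.1965]
ee_rot: [[-0.578, 0.816, -0.005], [0.816, 0.578, 0.002], [0.004, -0.003, -1.0]]
ft_force: [0.4, 0.1, -0.6]
opening: 0.0385
grasp_force: 0.0
```

servo_tool(
  motion=[
    {"jaw": 0.45,"xyz": [-0.025,-0.036,0],"twist": [0,0,0.088]},
    {"jaw": 0.45,"xyz": [-0.03,-0.033,0],"twist": [0,0,0.088]},
    {"jaw": 0.45,"xyz": [-0.034,-0.028,0],"twist": [0,0,0.088]},
    {"jaw": 0.45,"xyz": [-0.038,-0.023,0],"twist": [0,0,0.088]},
    {"jaw": 0.45,"xyz": [-0.04,-0.018,0],"twist": [0,0,0.088]},
    {"jaw": 0.45,"xyz": [-0.043,-0.012,0],"twist": [0,0,0.088]},
    {"jaw": 0.45,"xyz": [-0.044,-0.006,0],"twist": [0,0,0.088]},
    {"jaw": 0.45,"xyz": [-0.044,0,0],"twist": [0,0,0.088]},
    {"jaw": 0.45,"xyz": [-0.044,0.006,0],"twist": [0,0,0.088]},
    {"jaw": 0.45,"xyz": [-0.042,0.012,0],"twist": [0,0,0.088]},
    {"jaw": 0.45,"xyz": [-0.04,0.018,0],"twist": [0,0,0.088]},
    {"jaw": 0.45,"xyz": [-0.038,0.024,0],"twist": [0,0,0.088]},
  ],
)

```text
time: 36.25
ee_pos: [0.4769, -0.2994, 0.1964]
ee_rot: [[0.863, 0.505, -0.004], [0.505, -0.863, 0.004], [-0.002, -0.005, -1.0]]
ft_force: [-0.2, -0.4, 0.9]
opening: 0.0384
grasp_force: 0.0
```

```bash
python3 - <<'E'
from h import *
s=monitor.sense();p=np.array(s['ee_pos']);R=np.array(s['ee_rot']);print(s['time'],p,R[:,0],s['opening'])
rows([([.4954,-.3368,.13],.543,.45),([.4954,-.3368,.0595],.543,.45,.03)])
E
```

```text
36.25 [ 0.4769 -0.2994  0.1964] [ 0.8632  0.5048 -0.0016] 0.03835836857775961
5
[{"jaw": 0.45, "xyz": [-0.004, 0.052, 0.083], "twist": [-0.002, 0.0, -0.004]}, {"jaw": 0.45, "xyz": [-0.003, 0.052, 0.083], "twist": [-0.001, 0.001, -0.005]}, {"jaw": 0.45, "xyz": [0.0, 0.0, 0.059], "twist": [0.0, 0.0, 0.0]}, {"jaw": 0.45, "xyz": [0.0, 0.0, 0.058], "twist": [0.0, 0.0, 0.0]}, {"jaw": 0.45, "xyz": [0.0, 0.001, 0.059], "twist": [0.0, 0.0, 0.0]}]
```

servo_tool(
  motion=[
    {"jaw": 0.45,"xyz": [-0.004,0.052,0.083],"twist": [0,0,-0.005]},
    {"jaw": 0.45,"xyz": [-0.004,0.052,0.083],"twist": [0,0,-0.005]},
    {"jaw": 0.45,"xyz": [0,0,0],"twist": [0,0,0]},
    {"jaw": 0.45,"xyz": [0,0,0.059],"twist": [0,0,0]},
    {"jaw": 0.45,"xyz": [0,0,0.058],"twist": [0,0,0]},
    {"jaw": 0.45,"xyz": [0,0,0.058],"twist": [0,0,0]},
    {"jaw": 0.45,"xyz": [0,0,0],"twist": [0,0,0]},
    {"jaw": 0,"xyz": [0,0,0],"twist": [0,0,0]},
    {"jaw": 0,"xyz": [0,0,0],"twist": [0,0,0]},
    {"jaw": 0,"xyz": [0,0,0],"twist": [0,0,0]},
    {"jaw": 0,"xyz": [0,0,0],"twist": [0,0,0]},
    {"jaw": 0,"xyz": [0,0,0],"twist": [0,0,0]},
  ],
  grip_force=25,
)

```text
time: 37.45
ee_pos: [0.4968, -0.3361, 0.0646]
ee_rot: [[0.852, 0.524, -0.001], [0.524, -0.852, 0.002], [0.0, -0.002, -1.0]]
ft_force: [-1.5, 4.3, 3.1]
opening: 0.011
grasp_force: 26.3
```

servo_tool(
  motion=[
    {"jaw": 0,"xyz": [0,-0.02,0],"twist": [0,0,0]},
    {"jaw": 0,"xyz": [0,-0.04,0],"twist": [0,0,0]},
    {"jaw": 0,"xyz": [0,-0.04,0],"twist": [0,0,0]},
    {"jaw": 0,"xyz": [0,-0.04,0],"twist": [0,0,0]},
    {"jaw": 0,"xyz": [0,-0.04,0],"twist": [0,0,0]},
    {"jaw": 0,"xyz": [0,-0.04,0],"twist": [0,0,0]},
    {"jaw": 0,"xyz": [0,-0.04,0],"twist": [0,0,0]},
    {"jaw": 0,"xyz": [0,-0.04,0],"twist": [0,0,0]},
    {"jaw": 0,"xyz": [0,-0.04,0],"twist": [0,0,0]},
    {"jaw": 0,"xyz": [0,-0.02,0],"twist": [0,0,0]},
    {"jaw": 0,"xyz": [0,-0.015,0],"twist": [0,0,0]},
    {"jaw": 0,"xyz": [0,0,0],"twist": [0,0,0]},
  ],
)

```text
time: 38.65
ee_pos: [0.4183, -0.2098, 0.0646]
ee_rot: [[0.852, 0.524, -0.0], [0.524, -0.852, -0.002], [-0.001, 0.001, -1.0]]
ft_force: [-3.9, -1.2, 6.1]
opening: 0.0112
grasp_force: 26.9
```

servo_tool(
  motion=[
    {"jaw": 0,"xyz": [0,-0.008,0],"twist": [0,0,0]},
    {"jaw": 0,"xyz": [0,-0.008,0],"twist": [0,0,0]},
    {"jaw": 0,"xyz": [0,0,0],"twist": [0,0,0]},
    {"jaw": 0,"xyz": [0,0,0],"twist": [0,0,0]},
  ],
)

```text
time: 39.05
ee_pos: [0.418, -0.2091, 0.0647]
ee_rot: [[0.852, 0.524, 0.008], [0.524, -0.852, -0.012], [0.0, 0.014, -1.0]]
ft_force: [3.6, -13.7, -5.5]
opening: 0.0112
grasp_force: 26.0
```

The window is hard against its shut stop. Releasing, and moving towards the magnifier.

servo_tool(
  motion=[
    {"jaw": 0,"xyz": [0,0.012,0],"twist": [0,0,0]},
    {"jaw": 0.45,"xyz": [0,0,0],"twist": [0,0,0]},
    {"jaw": 0.45,"xyz": [0,0,0],"twist": [0,0,0]},
    {"jaw": 0.45,"xyz": [0,0,0],"twist": [0,0,0]},
    {"jaw": 0.45,"xyz": [0,0,-0.06],"twist": [0,0,0]},
    {"jaw": 0.45,"xyz": [0,0,-0.11],"twist": [0,0,0]},
    {"jaw": 0.45,"xyz": [0,0,-0.11],"twist": [0,0,0]},
    {"jaw": 0.45,"xyz": [0,0,-0.11],"twist": [0,0,0]},
    {"jaw": 0.45,"xyz": [0,0,-0.11],"twist": [0,0,0]},
    {"jaw": 0.45,"xyz": [0,0,-0.11],"twist": [0,0,0]},
    {"jaw": 0.45,"xyz": [0,0,-0.11],"twist": [0,0,0]},
    {"jaw": 0.45,"xyz": [0,0,-0.1],"twist": [0,0,0]},
  ],
)

```text
time: 40.25
ee_pos: [0.4177, -0.2074, 0.3931]
ee_rot: [[0.852, 0.524, 0.001], [0.524, -0.852, -0.0], [0.001, 0.001, -1.0]]
ft_force: [0.3, -0.6, -0.3]
opening: 0.0386
grasp_force: 0.0
```

```bash
python3 - <<'E'
from h import *
s=monitor.sense();p=np.array(s['ee_pos']);R=np.array(s['ee_rot']);print(s['time'],p,R[:,0],s['opening'])
a=grab('wrist','w13');blues(a,.115)
rows([([.5,.08,.4],.2,.4),([.44,.38,.43],-.2,.4)])
E
```

```text
40.25 [ 0.4177 -0.2074  0.3931] [0.852  0.5236 0.001 ] 0.03855579461565179
[249 134   8  52 376] c [ 0.4139 -0.2116  0.115 ] size mm [11. 79.] yaw -148.226109069468
[ 472  277   40   68 1309] c [ 0.4059 -0.7162  0.115 ] size mm [ 67. 142.] yaw -135.68928978294772
14
[{"jaw": 0.4, "xyz": [0.079, -0.073, 0.0], "twist": [0.001, -0.001, 0.032]}, {"jaw": 0.4, "xyz": [0.075, -0.077, 0.0], "twist": [0.001, -0.001, 0.032]}, {"jaw": 0.4, "xyz": [0.071, -0.08, 0.0], "twist": [0.001, -0.001, 0.032]}, {"jaw": 0.4, "xyz": [0.067, -0.084, 0.0], "twist": [0.001, 0.0, 0.032]}, {"jaw": 0.4, "xyz": [0.062, -0.087, 0.0], "twist": [0.001, -0.001, 0.032]}, {"jaw": 0.4, "xyz": [0.058, -0.09, 0.0], "twist": [0.001, 0.0, 0.032]}, {"jaw": 0.4, "xyz": [0.053, -0.092, 0.0], "twist": [0.001, -0.001, 0.031]}, {"jaw": 0.4, "xyz": [0.0, -0.109, -0.011], "twist": [0.0, 0.0, 0.036]}, {"jaw": 0.4, "xyz": [-0.006, -0.109, -0.011], "twist": [0.0, 0.0, 0.037]}, {"jaw": 0.4, "xyz": [-0.012, -0.109, -0.011], "twist": [0.0, 0.0, 0.036]}, {"jaw": 0.4, "xyz": [-0.018, -0.108, -0.011], "twist": [0.0, 0.0, 0.037]}, {"jaw": 0.4, "xyz": [-0.025, -0.106, -0.011], "twist": [0.0, 0.0, 0.036]}, {"jaw": 0.4, "xyz": [-0.03, -0.105, -0.01], "twist": [0.0, 0.0, 0.037]}, {"jaw": 0.4, "xyz": [-0.037, -0.103, -0.011], "twist": [0.001, 0.0, 0.036]}]
```

servo_tool(
  motion=[
    {"jaw": 0.4,"xyz": [0.079,-0.073,0],"twist": [0,0,0.032]},
    {"jaw": 0.4,"xyz": [0.075,-0.077,0],"twist": [0,0,0.032]},
    {"jaw": 0.4,"xyz": [0.071,-0.08,0],"twist": [0,0,0.032]},
    {"jaw": 0.4,"xyz": [0.067,-0.084,0],"twist": [0,0,0.032]},
    {"jaw": 0.4,"xyz": [0.062,-0.087,0],"twist": [0,0,0.032]},
    {"jaw": 0.4,"xyz": [0.058,-0.09,0],"twist": [0,0,0.032]},
    {"jaw": 0.4,"xyz": [0.053,-0.092,0],"twist": [0,0,0.032]},
  ],
)

```text
time: 41.0
ee_pos: [0.4984, 0.083, 0.3905]
ee_rot: [[0.981, 0.196, -0.0], [0.196, -0.981, 0.001], [-0.0, -0.001, -1.0]]
ft_force: [0.6, 0.1, 0.1]
opening: 0.0342
grasp_force: 0.0
```

servo_tool(
  motion=[
    {"jaw": 0.4,"xyz": [0,-0.109,-0.011],"twist": [0,0,0.036]},
    {"jaw": 0.4,"xyz": [-0.006,-0.109,-0.011],"twist": [0,0,0.036]},
    {"jaw": 0.4,"xyz": [-0.012,-0.109,-0.011],"twist": [0,0,0.036]},
    {"jaw": 0.4,"xyz": [-0.018,-0.108,-0.011],"twist": [0,0,0.036]},
    {"jaw": 0.4,"xyz": [-0.025,-0.106,-0.011],"twist": [0,0,0.036]},
    {"jaw": 0.4,"xyz": [-0.03,-0.105,-0.011],"twist": [0,0,0.036]},
    {"jaw": 0.4,"xyz": [-0.037,-0.103,-0.011],"twist": [0,0,0.036]},
    {"jaw": 0.4,"xyz": [0,0,0],"twist": [0,0,0]},
    {"jaw": 0.4,"xyz": [0,0,0],"twist": [0,0,0]},
  ],
)

```text
time: 41.9
ee_pos: [0.4376, 0.3815, 0.4209]
ee_rot: [[0.981, -0.193, -0.001], [-0.193, -0.981, -0.001], [-0.001, 0.001, -1.0]]
ft_force: [0.3, -0.4, 0.5]
opening: 0.0344
grasp_force: 0.0
```

```bash
python3 - <<'E'
from h import *
s=monitor.sense();p=np.array(s['ee_pos']);print(s['time'],p,np.array(s['ee_rot'])[:,0],s['opening'])
a=grab('wrist','w14');g=grab('side','s14')
json.dump([{k:np.array(x[k]).tolist() for k in 'KRt'} for x in (a,g)],open('w14.json','w'))
o=np.zeros((384,800,3),np.uint8);o[:,:512]=a['pixels'][:,:,::-1];o[:,512:]=cv2.resize(g['pixels'][190:286,160:232,::-1],(288,384),interpolation=cv2.INTER_CUBIC)
cv2.imwrite('pics/c14.png',o)
E
```

```text
41.9 [0.4376 0.3815 0.4209] [ 0.9812 -0.1932 -0.001 ] 0.03438965518510369
```

View pics/c14.png

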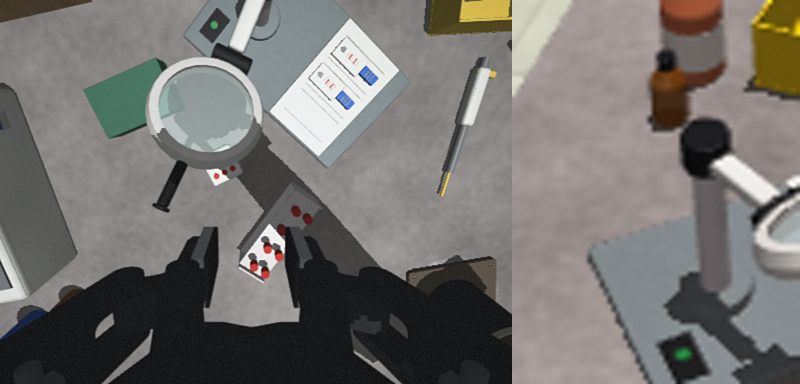

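The stalk runs from (181,163) to its tip at (162,208), and the hinge is near (233,57). Both blue cassettes lie side by side on the plate with their grips away from the post. Fitting swivel and tilt.

```bash
cat >> h.py <<'E'
P0=np.array([.6515,.3248,.185]);Y0=.6595
def hp(s,t,r=.185,P=P0):
    a=Y0+np.pi-s;u=np.array([np.cos(a),np.sin(a),0]);return P+u*(.1+r*np.cos(t))+[0,0,r*np.sin(t)]
E
python3 - <<'E'
from h import *
f=json.load(open('w14.json'))[0]
o=least_squares(lambda q:(proj(f,[hp(q[0],q[1],r) for r in (.152,.21,0.)])-[[181,163],[162,208],[233,57]]).ravel()*[1,1,1,1,.5,.5],[1.2,.44]);print(o.x,o.fun)
s,t=o.x;H=hp(s,t);print(H,hp(s,t,.21))
# fingertips lie .038 short of TCP (opening ~30 mm); want tips 15 mm below stalk axis
z=H[2]-.015-.038; u=hp(s,t)-hp(s,t,.0);st=np.arctan2(-u[1],-u[0]);print('stalk inward yaw',st)
rows([([H[0],H[1],z+.07],max(st,-.4),.4),([H[0],H[1],z],max(st,-.4),.4,.03)])
E
```

```text
[1.2724 0.502 ] [ 1.3629 -0.0319 -1.3448  0.8002 -0.8483  1.3193]
[0.437  0.4756 0.274 ] [0.4191 0.4882 0.286 ]
stalk inward yaw -0.612948488296585
7
[{"jaw": 0.4, "xyz": [-0.012, -0.058, 0.081], "twist": [0.0, 0.0, 0.032]}, {"jaw": 0.4, "xyz": [-0.016, -0.058, 0.082], "twist": [0.0, 0.0, 0.032]}, {"jaw": 0.4, "xyz": [-0.018, -0.057, 0.081], "twist": [0.0, 0.0, 0.032]}, {"jaw": 0.4, "xyz": [-0.021, -0.056, 0.082], "twist": [0.001, 0.0, 0.033]}, {"jaw": 0.4, "xyz": [0.0, 0.0, 0.058], "twist": [0.0, 0.0, 0.0]}, {"jaw": 0.4, "xyz": [0.0, 0.0, 0.058], "twist": [0.0, 0.0, 0.0]}, {"jaw": 0.4, "xyz": [0.0, 0.0, 0.059], "twist": [0.0, 0.0, 0.0]}]
```

servo_tool(
  motion=[
    {"jaw": 0.45,"xyz": [-0.012,-0.058,0.081],"twist": [0,0,0.01]},
    {"jaw": 0.45,"xyz": [-0.014,-0.058,0.081],"twist": [0,0,0.01]},
    {"jaw": 0.45,"xyz": [-0.015,-0.058,0.081],"twist": [0,0,0.01]},
    {"jaw": 0.45,"xyz": [-0.016,-0.057,0.082],"twist": [0,0,0.005]},
    {"jaw": 0.45,"xyz": [0,0,0],"twist": [0,0,0]},
    {"jaw": 0.45,"xyz": [0,0,0],"twist": [0,0,0]},
  ],
)

```text
time: 42.6
ee_pos: [0.4366, 0.4745, 0.2912]
ee_rot: [[0.968, -0.25, -0.001], [-0.25, -0.968, -0.002], [-0.001, 0.002, -1.0]]
ft_force: [1.0, -0.9, 1.1]
opening: 0.0388
grasp_force: 0.0
```

```bash
python3 - <<'E'
from h import *
s=monitor.sense();p=np.array(s['ee_pos']);R=np.array(s['ee_rot']);print(s['time'],p,R[:,0],s['opening'],s['joint_pos'])
H=hp(1.272,.502);print('H in tool',R.T@(H-p))
y=np.arctan2(R[1,0],R[0,0]);z=.221
p,R=rows([([H[0],H[1],z],y,.45,.03)])
S=np.linspace(1.272,0,22)[1:]
rows([([*hp(a,.502)[:2],z],max(Y0-a,y),.45) for a in S],p,R)
E
```

```text
42.6 [0.4366 0.4745 0.2912] [ 0.9682 -0.2503 -0.0009] 0.03880434140358795 [ 0.67    0.1673  1.5459 -0.0005  1.4306  2.4939]
H in tool [ 0.0001 -0.0011  0.0171]
3
[{"jaw": 0.45, "xyz": [0.0, -0.001, 0.058], "twist": [0.0, 0.0, 0.0]}, {"jaw": 0.45, "xyz": [0.0, -0.001, 0.059], "twist": [0.001, 0.0, 0.0]}, {"jaw": 0.45, "xyz": [0.0, -0.001, 0.058], "twist": [0.0, 0.001, 0.0]}]
21
[{"jaw": 0.45, "xyz": [-0.013, 0.038, 0.0], "twist": [0.0, 0.0, 0.0]}, {"jaw": 0.45, "xyz": [-0.01, 0.038, 0.0], "twist": [0.0, 0.0, 0.0]}, {"jaw": 0.45, "xyz": [-0.008, 0.039, 0.0], "twist": [0.0, 0.0, 0.0]}, {"jaw": 0.45, "xyz": [-0.006, 0.039, 0.0], "twist": [0.0, 0.0, 0.0]}, {"jaw": 0.45, "xyz": [-0.004, 0.04, 0.0], "twist": [0.0, 0.0, 0.0]}, {"jaw": 0.45, "xyz": [-0.001, 0.039, 0.001], "twist": [0.0, 0.0, -0.002]}, {"jaw": 0.45, "xyz": [0.002, 0.04, 0.0], "twist": [0.0, 0.0, -0.039]}, {"jaw": 0.45, "xyz": [0.001, 0.04, 0.0], "twist": [0.0, 0.0, -0.039]}, {"jaw": 0.45, "xyz": [0.001, 0.039, 0.0], "twist": [0.0, 0.0, -0.038]}, {"jaw": 0.45, "xyz": [0.001, 0.04, 0.0], "twist": [0.0, 0.0, -0.039]}, {"jaw": 0.45, "xyz": [0.001, 0.04, 0.0], "twist": [0.0, 0.0, -0.038]}, {"jaw": 0.45, "xyz": [0.002, 0.039, 0.0], "twist": [0.0, 0.0, -0.039]}, {"jaw": 0.45, "xyz": [0.001, 0.04, 0.0], "twist": [0.0, 0.0, -0.038]}, {"jaw": 0.45, "xyz": [0.001, 0.04, 0.0], "twist": [0.0, 0.0, -0.039]}, {"jaw": 0.45, "xyz": [0.001, 0.039, 0.0], "twist": [0.0, 0.0, -0.039]}, {"jaw": 0.45, "xyz": [0.002, 0.04, 0.0], "twist": [0.001, 0.0, -0.038]}, {"jaw": 0.45, "xyz": [0.001, 0.04, 0.0], "twist": [0.0, 0.0, -0.039]}, {"jaw": 0.45, "xyz": [0.001, 0.039, 0.0], "twist": [0.0, 0.0, -0.038]}, {"jaw": 0.45, "xyz": [0.001, 0.04, 0.0], "twist": [0.0, 0.0, -0.039]}, {"jaw": 0.45, "xyz": [0.001, 0.04, 0.0], "twist": [0.0, 0.0, -0.038]}, {"jaw": 0.45, "xyz": [0.002, 0.039, 0.0], "twist": [0.0, 0.0, -0.039]}]
```

servo_tool(
  motion=[
    {"jaw": 0.45,"xyz": [0,-0.001,0.058],"twist": [0,0,0]},
    {"jaw": 0.45,"xyz": [0,-0.001,0.058],"twist": [0,0,0]},
    {"jaw": 0.45,"xyz": [0,-0.001,0.058],"twist": [0,0,0]},
    {"jaw": 0.45,"xyz": [0,0,0],"twist": [0,0,0]},
    {"jaw": 0.45,"xyz": [-0.013,0.038,0],"twist": [0,0,0]},
    {"jaw": 0.45,"xyz": [-0.01,0.038,0],"twist": [0,0,0]},
    {"jaw": 0.45,"xyz": [-0.008,0.039,0],"twist": [0,0,0]},
    {"jaw": 0.45,"xyz": [-0.006,0.039,0],"twist": [0,0,0]},
    {"jaw": 0.45,"xyz": [-0.004,0.04,0],"twist": [0,0,0]},
    {"jaw": 0.45,"xyz": [-0.001,0.039,0],"twist": [0,0,0]},
  ],
)

```text
time: 43.6
ee_pos: [0.3982, 0.3912, 0.2266]
ee_rot: [[0.968, -0.25, 0.005], [-0.25, -0.968, 0.005], [0.003, -0.006, -1.0]]
ft_force: [-0.4, 2.0, 0.0]
opening: 0.0383
grasp_force: 0.9
```

servo_tool(
  motion=[
    {"jaw": 0.45,"xyz": [0.002,0.04,0],"twist": [0,0,-0.039]},
    {"jaw": 0.45,"xyz": [0.001,0.04,0],"twist": [0,0,-0.039]},
    {"jaw": 0.45,"xyz": [0.001,0.04,0],"twist": [0,0,-0.039]},
    {"jaw": 0.45,"xyz": [0.001,0.04,0],"twist": [0,0,-0.039]},
    {"jaw": 0.45,"xyz": [0.001,0.04,0],"twist": [0,0,-0.039]},
    {"jaw": 0.45,"xyz": [0.002,0.04,0],"twist": [0,0,-0.039]},
    {"jaw": 0.45,"xyz": [0.001,0.04,0],"twist": [0,0,-0.039]},
    {"jaw": 0.45,"xyz": [0.001,0.04,0],"twist": [0,0,-0.039]},
    {"jaw": 0.45,"xyz": [0.001,0.04,0],"twist": [0,0,-0.039]},
    {"jaw": 0.45,"xyz": [0.002,0.04,0],"twist": [0,0,-0.039]},
    {"jaw": 0.45,"xyz": [0.001,0.04,0],"twist": [0,0,-0.039]},
  ],
)

```text
time: 44.7
ee_pos: [0.4131, 0.2183, 0.2263]
ee_rot: [[0.912, 0.411, 0.005], [0.411, -0.912, 0.003], [0.006, -0.001, -1.0]]
ft_force: [-0.2, 1.3, 0.4]
opening: 0.0386
grasp_force: 0.9
```

```bash
python3 - <<'E'
from h import *
s=monitor.sense();p=np.array(s['ee_pos']);R=np.array(s['ee_rot']);print(s['time'],p,R[:,0],s['opening'],s['ft_force'],s['joint_pos'])
print(np.arctan2(R[1,0],R[0,0]),hp(0,.502))
rows([([*hp(a,.502)[:2],.221],Y0-a,.45) for a in np.linspace(.2,0,4)])
E
```

```text
44.7 [0.4131 0.2183 0.2263] [0.9117 0.4108 0.0057] 0.03861437824519936 [-0.1832  1.3024  0.3698] [ 0.2676 -0.2157  2.038   0.0014  1.3137  1.4147]
0.42329664706858466 [0.4443 0.1642 0.274 ]
4
[{"jaw": 0.45, "xyz": [-0.002, 0.026, 0.013], "twist": [0.0, -0.004, -0.023]}, {"jaw": 0.45, "xyz": [0.001, 0.043, 0.0], "twist": [0.0, 0.0, -0.042]}, {"jaw": 0.45, "xyz": [0.002, 0.044, 0.0], "twist": [0.0, 0.0, -0.043]}, {"jaw": 0.45, "xyz": [0.001, 0.044, 0.0], "twist": [0.0, 0.0, -0.042]}]
```

servo_tool(
  motion=[
    {"jaw": 0.45,"xyz": [-0.002,0.026,0],"twist": [0,0,-0.023]},
    {"jaw": 0.45,"xyz": [0.001,0.043,0],"twist": [0,0,-0.042]},
    {"jaw": 0.45,"xyz": [0.002,0.044,0],"twist": [0,0,-0.043]},
    {"jaw": 0.45,"xyz": [0.001,0.044,0],"twist": [0,0,-0.042]},
    {"jaw": 0.45,"xyz": [0,0,0],"twist": [0,0,0]},
    {"jaw": 0.3,"xyz": [0,0,0],"twist": [0,0,0]},
    {"jaw": 0.2,"xyz": [0,0,0],"twist": [0,0,0]},
    {"jaw": 0,"xyz": [0,0,0],"twist": [0,0,0]},
    {"jaw": 0,"xyz": [0,0,0],"twist": [0,0,0]},
    {"jaw": 0,"xyz": [0,0,0],"twist": [0,0,0]},
  ],
  grip_force=20,
)

```text
time: 45.7
ee_pos: [0.4428, 0.1646, 0.223]
ee_rot: [[0.791, 0.612, -0.0], [0.612, -0.791, -0.0], [-0.0, 0.0, -1.0]]
ft_force: [-3.5, -0.6, 5.2]
opening: 0.0136
grasp_force: 22.0
```

```bash
python3 - <<'E'
from h import *
s=monitor.sense();p=np.array(s['ee_pos']);R=np.array(s['ee_rot']);print(s['time'],p,R[:,0],s['opening'],s['ft_force'],s['grasp_force'])
H=hp(0,.502);d=R.T@(np.r_[H[:2],p[2]]-p);print('to go tool',d/.4,np.arctan2(R[1,0],R[0,0])-Y0)
E
```

```text
45.7 [0.4428 0.1646 0.223 ] [ 0.7912  0.6115 -0.0004] 0.01355037837227831 [-3.5487 -0.5901  5.1981] 21.974798440933228
to go tool [0.0023 0.0032 0.    ] -0.0014931725894757886
```

servo_tool(
  motion=[
    {"jaw": 0,"xyz": [0,0.003,0],"twist": [0,0,0.001]},
    {"jaw": 0,"xyz": [0,0,0],"twist": [0,0,0]},
    {"jaw": 0.4,"xyz": [0,0,0],"twist": [0,0,0]},
    {"jaw": 0.4,"xyz": [0,0,0],"twist": [0,0,0]},
    {"jaw": 0.4,"xyz": [0,0,0],"twist": [0,0,0]},
    {"jaw": 0.4,"xyz": [0,0,-0.08],"twist": [0,0,0]},
    {"jaw": 0.4,"xyz": [0,0,-0.08],"twist": [0,0,0]},
    {"jaw": 0,"xyz": [0,0,0],"twist": [0,0,0]},
    {"jaw": 0,"xyz": [0,0,0],"twist": [0,0,0]},
    {"jaw": 0,"xyz": [0,0,0],"twist": [0,0,0]},
    {"jaw": 0,"xyz": [0,0,0],"twist": [0,0,0]},
  ],
)

```text
time: 46.8
ee_pos: [0.443, 0.1634, 0.2845]
ee_rot: [[0.793, 0.61, -0.003], [0.61, -0.793, -0.0], [-0.003, -0.002, -1.0]]
ft_force: [0.2, 0.3, -0.1]
opening: 0.0003
grasp_force: 0.0
```

```bash
python3 - <<'E'
from h import *
s=monitor.sense();p=np.array(s['ee_pos']);R=np.array(s['ee_rot']);print(s['time'],p,R[:,0],s['opening'],s['ft_force'])
a=grab('wrist','w15');json.dump({k:np.array(a[k]).tolist() for k in 'KRt'},open('w15.json','w'))
q=hp(0,0,.175);print(q)
p,R=rows([([*p[:2],.255],Y0,0)])
rows([([*q[:2],.162],Y0,0,.01)],p,R)
E
```

```text
46.8 [0.443  0.1634 0.2845] [ 0.7926  0.6097 -0.0027] 0.00034664830343741497 [ 0.2471  0.3315 -0.1465]
[0.4342 0.1563 0.185 ]
1
[{"jaw": 0, "xyz": [0.0, 0.0, 0.074], "twist": [-0.001, 0.002, -0.002]}]
10
[{"jaw": 0, "xyz": [-0.003, 0.0, 0.023], "twist": [0.0, 0.0, 0.0]}, {"jaw": 0, "xyz": [-0.003, 0.0, 0.023], "twist": [0.0, 0.0, 0.0]}, {"jaw": 0, "xyz": [-0.003, 0.0, 0.023], "twist": [0.0, 0.0, 0.0]}, {"jaw": 0, "xyz": [-0.003, 0.0, 0.023], "twist": [0.0, 0.0, 0.0]}, {"jaw": 0, "xyz": [-0.003, 0.0, 0.023], "twist": [0.0, 0.0, 0.0]}, {"jaw": 0, "xyz": [-0.003, 0.0, 0.024], "twist": [0.0, 0.0, 0.0]}, {"jaw": 0, "xyz": [-0.003, 0.0, 0.023], "twist": [0.0, 0.0, 0.0]}, {"jaw": 0, "xyz": [-0.002, 0.0, 0.024], "twist": [0.0, 0.0, 0.0]}, {"jaw": 0, "xyz": [-0.003, 0.0, 0.023], "twist": [0.0, 0.0, 0.0]}, {"jaw": 0, "xyz": [-0.002, 0.0, 0.024], "twist": [0.0, 0.0, 0.0]}]
```

servo_tool(
  motion=[
    {"jaw": 0,"xyz": [0,0,0.04],"twist": [0,0,0]},
    {"jaw": 0,"xyz": [0,0,0.034],"twist": [0,0,0]},
    {"jaw": 0,"xyz": [-0.003,0,0.023],"twist": [0,0,0]},
    {"jaw": 0,"xyz": [-0.003,0,0.023],"twist": [0,0,0]},
    {"jaw": 0,"xyz": [-0.003,0,0.023],"twist": [0,0,0]},
    {"jaw": 0,"xyz": [-0.003,0,0.023],"twist": [0,0,0]},
    {"jaw": 0,"xyz": [-0.003,0,0.023],"twist": [0,0,0]},
    {"jaw": 0,"xyz": [-0.003,0,0.023],"twist": [0,0,0]},
    {"jaw": 0,"xyz": [-0.003,0,0.023],"twist": [0,0,0]},
    {"jaw": 0,"xyz": [-0.003,0,0.023],"twist": [0,0,0]},
    {"jaw": 0,"xyz": [-0.003,0,0.023],"twist": [0,0,0]},
  ],
)

```text
time: 47.95
ee_pos: [0.4349, 0.1567, 0.173]
ee_rot: [[0.793, 0.61, -0.0], [0.61, -0.793, -0.0], [-0.001, -0.0, -1.0]]
ft_force: [-0.4, -1.0, 2.6]
opening: 0.0
grasp_force: 1.3
```

servo_tool(
  motion=[
    {"jaw": 0,"xyz": [-0.001,0,0.01],"twist": [0,0,0]},
    {"jaw": 0,"xyz": [0,0,0],"twist": [0,0,0]},
    {"jaw": 0,"xyz": [0,0,0],"twist": [0,0,0]},
  ],
)

```text
time: 48.25
ee_pos: [0.4347, 0.1568, 0.1695]
ee_rot: [[0.793, 0.61, -0.001], [0.61, -0.793, 0.001], [-0.0, -0.001, -1.0]]
ft_force: [0.7, -0.1, 0.5]
opening: 0.0002
grasp_force: 0.0
```

servo_tool(
  motion=[
    {"jaw": 0,"xyz": [0,0,0.01],"twist": [0,0,0]},
    {"jaw": 0,"xyz": [0,0,0.01],"twist": [0,0,0]},
    {"jaw": 0,"xyz": [0,0,0.01],"twist": [0,0,0]},
    {"jaw": 0,"xyz": [0,0,0],"twist": [0,0,0]},
    {"jaw": 0,"xyz": [0,0,0],"twist": [0,0,0]},
  ],
)

```text
time: 48.75
ee_pos: [0.4348, 0.1568, 0.1575]
ee_rot: [[0.793, 0.61, -0.0], [0.61, -0.793, 0.0], [0.0, -0.001, -1.0]]
ft_force: [0.3, -0.4, -0.2]
opening: -0.0005
grasp_force: 0.0
```

```bash
python3 - <<'E'
from h import *
s=monitor.sense();print(s['time'],s['ee_pos'],s['ft_force'])
a=grab('wrist','w16');g=grab('side','s16')
json.dump([{k:np.array(x[k]).tolist() for k in 'KRt'} for x in (a,g)],open('w16.json','w'))
E
```

```text
48.75 [0.4348 0.1568 0.1575] [ 0.2983 -0.3591 -0.1658]
```

servo_tool(
  motion=[
    {"jaw": 0,"xyz": [0,0,-0.05],"twist": [0,0,0]},
    {"jaw": 0,"xyz": [0,0,-0.11],"twist": [0,0,0]},
    {"jaw": 0,"xyz": [0,0,-0.11],"twist": [0,0,0]},
    {"jaw": 0,"xyz": [0,0,-0.11],"twist": [0,0,0]},
    {"jaw": 0,"xyz": [0,0,-0.11],"twist": [0,0,0]},
    {"jaw": 0,"xyz": [0.06,0,-0.1],"twist": [0,0,0]},
    {"jaw": 0,"xyz": [0.06,0,-0.1],"twist": [0,0,0]},
    {"jaw": 0,"xyz": [0,0,0],"twist": [0,0,0]},
    {"jaw": 0,"xyz": [0,0,0],"twist": [0,0,0]},
  ],
)

```text
time: 49.75
ee_pos: [0.4733, 0.1862, 0.4344]
ee_rot: [[0.792, 0.61, 0.001], [0.61, -0.792, 0.0], [0.001, 0.0, -1.0]]
ft_force: [-0.4, 0.1, -0.8]
opening: 0.0002
grasp_force: 0.0
```

```bash
python3 - <<'E'
from h import *
s=monitor.sense();print(s['time'],s['ee_pos'])
a=grab('wrist','w17');g=grab('side','s17')
json.dump([{k:np.array(x[k]).tolist() for k in 'KRt'} for x in (a,g)],open('w17.json','w'))
A=a['pixels'][:,:,::-1][0:230,120:420];G=g['pixels'][:,:,::-1][165:290,175:300]
print(proj(a,[hp(0,0,.08),hp(0,0,.152),hp(0,0,.21)]),proj(g,[hp(0,0,.08),hp(0,0,.152),hp(0,0,.21)]))
o=np.zeros((600,800,3),np.uint8)
A=cv2.resize(A,(600,460),interpolation=cv2.INTER_CUBIC);o[:460,:600]=A
o[300:600,500:800]=cv2.resize(G,(300,300),interpolation=cv2.INTER_CUBIC)
G2=cv2.resize(g['pixels'][:,:,::-1][205:245,215:290],(450,138*450//450+102)) # side zoom x6
o[460:600,:500]=cv2.resize(g['pixels'][:,:,::-1][200:240,195:295],(500,140),interpolation=cv2.INTER_CUBIC) if False else 0
cv2.imwrite('pics/c17.png',o)
E
```

```text
49.75 [0.4733 0.1862 0.4344]
[[251.1402 126.5677]
 [251.3301 176.6936]
 [251.4716 214.058 ]] [[254.5947 213.151 ]
 [271.9691 207.6911]
 [285.4645 203.4501]]
```

View pics/c17.png

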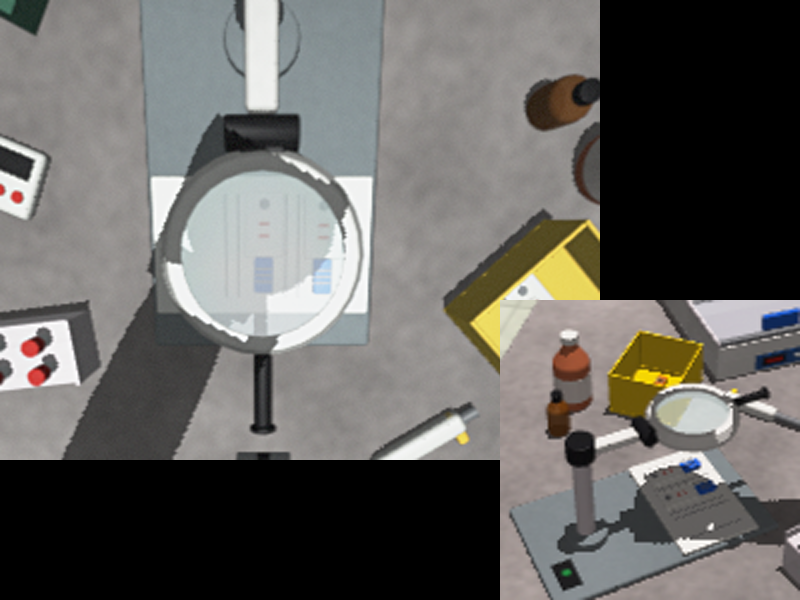

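The ring centre is at (251,126) in the wrist image, against (251.1,126.6) expected, and the stalk tip is at row 215 against 214. In the side view the ring is at (255.4,212.9), against (254.6,213.2) expected. One numeric check of the tilt from the side view's stalk line.

```bash
python3 - <<'E'
from h import *
a,g=json.load(open('w17.json'))
im=cv2.imread('pics/s17.png',0)
rel=proj(g,[hp(0,0,.16)])[0];
sub=im[195:215,270:292];m=sub<60;yx=np.argwhere(m)+[195,270]
print('dark px n',len(yx),'centroid',yx.mean(0)[::-1]);v=np.linalg.svd(yx-yx.mean(0))[2][0];print('slope',v[0]/v[1])
for t in(-.1,-.05,0,.05,.1):
    q=proj(g,[hp(0,t,.157),hp(0,t,.21)]);print(t,'mid',q.mean(0),'slope',(q[1]-q[0])[1]/(q[1]-q[0])[0], 'ring-tip dy',proj(g,[hp(0,t,.08)])[0,1]-q[1,1],'wrist tip',proj(a,[hp(0,t,.21),hp(0,t,.152)]).round(1).tolist())
E
```

```text
dark px n 48 centroid [279.6667 205.3958]
slope -0.18403949684245247
-0.1 mid [278.8235 209.2893] slope -0.22972411514641036 ring-tip dy 6.9858786346917725 wrist tip [[251.4, 209.0], [251.3, 174.1]]
-0.05 mid [279.1172 207.3301] slope -0.2720583367739069 ring-tip dy 8.3450495531186 wrist tip [[251.5, 211.6], [251.3, 175.5]]
0 mid [279.3071 205.3851] slope -0.31425113332884425 ring-tip dy 9.700880646239284 wrist tip [[251.5, 214.1], [251.3, 176.7]]
0.05 mid [279.3918 203.4584] slope -0.35651399851801197 ring-tip dy 11.050674993433802 wrist tip [[251.5, 216.2], [251.3, 177.7]]
0.1 mid [279.3698 201.5544] slope -0.3990598356357502 ring-tip dy 12.391628951430164 wrist tip [[251.5, 218.2], [251.3, 178.4]]
```

```bash
python3 -c "
from cell import job
print(job.close_job())"
```

```text
the job is handed in; nothing more can be done
None
```

The job is done and handed in at about 50 s: the orange-grip cassette is in the tub, both blue-grip cassettes found in the incubator lie side by side on the plate, the window is fully shut, and the lens is level and centred over the plate.

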